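Set up the laser marking index table

ROBOT

A 6-joint arm with a two-finger parallel gripper is mounted at the origin on the work surface. World frame = base frame: x ahead of the robot, y to its left, z up, the work surface at z = 0. Lengths are in m, angles in rad, forces in N, time in s.
With the tool pointing down it reaches from about 0.35 to 0.85 m from the base axis. Payload 8.1 kg.
Tool frame: the origin (TCP) lies at the centre of the arm's flange, where the gripper is bolted on; the fingertips stand 173 mm ahead of it and the grasp point (between the pads) lies 155 mm ahead of it; z points along the fingers, y is the line along which they close (so a half turn about z gives the same grasp; the last joint's range is limited). The gripper opens to 85 mm and grips with 20 to 120 N. Pads are 22 mm wide; open, the fingers measure 114 mm over their backs; the gripper's body (76 mm by 85 mm) begins 54 mm behind the grasp point. The pads swing forward as they close: fully open they stand 13 mm farther back than shut.
Start: joints at [-1.288, 0.13, 1.488, -0, 1.523, -0.085], TCP at [0.216, -0.56, 0.405] pointing down, gripper open.
Joint ranges: [-2.96, 2.96], [-0.89, 2.26], [0.02, 2.5], [-1.34, 4.48], [0, 2.73], [-2.66, 2.66]. Speed limits (rad/s): [2.39, 2.39, 2.79, 3.14, 3.14, 3.14].

INTERFACE

Orientations are given as a unit quaternion [x, y, z, w].
In Python, from workcell import readout, get_image, job_done gives the robot as it stands.
- The arm moves only by the tool move_arm, never from a script. Its argument "deltas" is a list of rows, each a list of 7 numbers: the shift along the tool's x, y, z in m, then the turn, a rotation vector about the tool's x, y, z in rad, then the opening, from 0 (shut) to 1 (fully open). A call has 1 to 12 rows; each row is the pose to reach, as a shift and turn from the pose commanded when the call began, along the tool's axes at that moment; what a row does not reach only later rows make up. A row lasts 1/8 s, in which the tool goes at most 62.5 mm and 10.7 degrees, less where a joint would pass 70% of its speed; a pose out of reach is approached as far as the arm can. A call with a gripper value outside its range is refused whole. The fingers move at their own pace and stop on an object; "grip_force" is the grip in N (left out, the last holds). Time passes only in rows, so rows that repeat a pose let the fingers close. It gives the time, the measured TCP pose, the force, the opening and the grip force at its end, in the units of the state.
- readout.state(): the state, without advancing time (a new reading comes with each control period).
- get_image(name): name is "scene" or "side" or "wrist"; returns a dict with "color" (480x640x3 uint8, blue, green, red), "fx", "fy", "cx", "cy" (pixels), "pose" (4x4, takes a point from camera to world coordinates). Camera axes: x right, y up, looking along -z (the intrinsics and any distortion apply to the point x, -y, -z); pixel columns grow to the right and rows downward; lengths in m; the calibration is good to about 2 mm. The wrist camera is an equidistant fisheye: a pixel r from the principal point sees the ray r / f radians off the axis. A picture is of the moment at which its call begins. There is no depth.
- job_done(): hands the job in; it is judged then, once.
The state is a dict: "t": time; "joint_positions": joint angles; "qd": joint speeds; "joint_efforts": joint torques, N m; "ee_pos": TCP position; "ee_rot": TCP orientation; "wrist_force": force on the tool from outside, world axes, zero at the start; "moment": the same for the moment, N m; "finger_gap": finger opening in m; "finger_force": force on a finger pad.
Only numpy, scipy, OpenCV 4.12 (cv2) and the standard library are available. Lean on these libraries where they do the work, as an engineer would, in place of code of your own. Each camera call takes 0.05 s, during which the arm holds its last target. There are 200 camera calls.

TASK

Clamp the index plate: put both pins of the spanner into the two holes of the brass ring and turn the ring clockwise until it stops, then lay the spanner flat, upright as it stood, on the middle of the green pad. After that, take every white-necked lamp shell from the blue rack and put it mouth down, fully home, on an empty peg, and last of all press the green start button. Turn the ring only with the spanner, do not touch it with the gripper, and leave the brass-necked shells where they are.

Things in the scene. Friction and masses are not known exactly. Their poses are not given: they have to be found in the camera images.
- spanner: Loose pin spanner, 0.22 kg: a steel cross standing on its pins and feet, z up. Origin at its centre, level with the pin tips. Handle bar along x, 130 x 14 mm; head bar along y, 66 x 20 mm; both 9 to 19 mm above the origin. Red square grip post, 24 x 24 mm (sides along x and y), on its centre, from 19 to 59 mm. Half a turn about z leaves it the same. May be knocked 2 to 4 cm aside.
- pin_a (a point): Tip of the brass pin at y = +26 mm of the spanner: 7 mm thick, rounded, pointing down, 9 mm long. (Rubber feet of 11 mm, as long, stand under the handle at x = +-58 mm.)
- pin_b (a point): Tip of the spanner pin at y = -26 mm.
- pad: Flat green pad on the table, where the spanner belongs: 120 mm along its x, 170 mm along its y, no thickness to speak of. Origin at its centre, on the table top.
- ring_face: Brass top of the clamp ring, 76 mm across, in the middle of the index plate; turns about its vertical axis. Origin on that axis, 20 mm below its top face; holes at y = +-26 mm in its frame. Not to be touched by the gripper. Its top is 42 mm above the plate's top, 109 mm above the table; nothing else within 75 mm of its axis; seated shells around it reach 62 mm above its top.
- hole_a (a point): Middle of the mouth of the ring's hole at y = +26 mm: 11 mm across and 11 mm deep, so that the spanner's bars come to lie on the ring when its pins are in. Either pin fits either hole.
- hole_b (a point): The same for the hole at y = -26 mm.
- clamp_ring (a joint): Angle of the clamp ring in rad; grows as it turns clockwise seen from above. Starts loose between 0 and 0.3 and stops hard at 1.15 (tight). Friction about 0.25 Nm; it stays where it is left.
- plate: The round aluminium index plate, 300 mm across and 12 mm thick, fixed on a white housing (340 x 340 mm, 55 mm high); at any angle. Origin at the centre of its underside, 55 mm above the table. Six steel pegs stand on it, 105 mm from the centre, 60 degrees apart.
- start (a joint): The green start button, on the housing's near right corner: 0 when out, 0.006 m fully pressed; springs back. Fully down takes about 5 N; count 0.0045 as pressed. Moves straight down.
- start_top (a point): Top centre of the green start button, 28 mm across.
- peg0 (a point): Foot of peg 0: on its axis, on top of the seat (flange of 54 mm) on which a shell's rim comes to rest. The peg rises 45 mm above this point, 28 mm thick, narrowing to 16 mm over the last 9 mm.
- peg1 (a point): Foot of peg 1: on its axis, on top of the seat (flange of 54 mm) on which a shell's rim comes to rest. The peg rises 45 mm above this point, 28 mm thick, narrowing to 16 mm over the last 9 mm.
- peg2 (a point): Foot of peg 2: on its axis, on top of the seat (flange of 54 mm) on which a shell's rim comes to rest. The peg rises 45 mm above this point, 28 mm thick, narrowing to 16 mm over the last 9 mm.
- peg3 (a point): Foot of peg 3: on its axis, on top of the seat (flange of 54 mm) on which a shell's rim comes to rest. The peg rises 45 mm above this point, 28 mm thick, narrowing to 16 mm over the last 9 mm.
- peg4 (a point): Foot of peg 4: on its axis, on top of the seat (flange of 54 mm) on which a shell's rim comes to rest. The peg rises 45 mm above this point, 28 mm thick, narrowing to 16 mm over the last 9 mm.
- peg5 (a point): Foot of peg 5: on its axis, on top of the seat (flange of 54 mm) on which a shell's rim comes to rest. The peg rises 45 mm above this point, 28 mm thick, narrowing to 16 mm over the last 9 mm.
- shell0: White-necked lamp shell 0 (or absent), 0.09 kg, hollow, 96 mm long, lying level in the blue rack, axis 55 mm up. Origin on the axis at the neck's free end; z runs to the mouth, which faces the plate. Neck solid, 22 mm thick, to 36 mm; shoulder to 46; body 51 mm thick, inside 43 mm wide, 51 deep. Body lies on the rack (30 mm high, 16 mm ridges, pitch 66 mm); the neck overhangs it, free.
- shell1: White-necked lamp shell 1 (or absent), 0.09 kg, hollow, 96 mm long, lying level in the blue rack, axis 55 mm up. Origin on the axis at the neck's free end; z runs to the mouth, which faces the plate. Neck solid, 22 mm thick, to 36 mm; shoulder to 46; body 51 mm thick, inside 43 mm wide, 51 deep. Body lies on the rack (30 mm high, 16 mm ridges, pitch 66 mm); the neck overhangs it, free.
- shell2: White-necked lamp shell 2 (or absent), 0.09 kg, hollow, 96 mm long, lying level in the blue rack, axis 55 mm up. Origin on the axis at the neck's free end; z runs to the mouth, which faces the plate. Neck solid, 22 mm thick, to 36 mm; shoulder to 46; body 51 mm thick, inside 43 mm wide, 51 deep. Body lies on the rack (30 mm high, 16 mm ridges, pitch 66 mm); the neck overhangs it, free.
- shell3: White-necked lamp shell 3 (or absent), 0.09 kg, hollow, 96 mm long, lying level in the blue rack, axis 55 mm up. Origin on the axis at the neck's free end; z runs to the mouth, which faces the plate. Neck solid, 22 mm thick, to 36 mm; shoulder to 46; body 51 mm thick, inside 43 mm wide, 51 deep. Body lies on the rack (30 mm high, 16 mm ridges, pitch 66 mm); the neck overhangs it, free.
- done0: A finished shell with a brass neck, same shape and frame as the white-necked ones, already mouth down on a peg. To be left alone.
- done1: A finished shell with a brass neck, same shape and frame as the white-necked ones, already mouth down on a peg. To be left alone.
Mind the look-alikes: they are no part of the job. What is shaped like the shell3 but pink or turquoise is not meant.

How it is judged:
On the way, in this order (a step that is already met when the one before it is completed fails the run):
1. both spanner pins are in the ring's holes, at least 6 mm deep, while the ring is still loose (((distance between pin_a and hole_a below 0.012 m and distance between pin_b and hole_b below 0.012 m and z of pin_a in the frame of hole_a below -0.006 m and z of pin_b in the frame of hole_b below -0.006 m) or (distance between pin_a and hole_b below 0.012 m and distance between pin_b and hole_a below 0.012 m and z of pin_a in the frame of hole_b below -0.006 m and z of pin_b in the frame of hole_a below -0.006 m)) and value of joint clamp_ring below 0.5 rad), for 0.1 s.
2. the ring has been turned clockwise to its stop (above 1.05 rad) with both pins still in (((distance between pin_a and hole_a below 0.012 m and distance between pin_b and hole_b below 0.012 m and z of pin_a in the frame of hole_a below -0.006 m and z of pin_b in the frame of hole_b below -0.006 m) or (distance between pin_a and hole_b below 0.012 m and distance between pin_b and hole_a below 0.012 m and z of pin_a in the frame of hole_b below -0.006 m and z of pin_b in the frame of hole_a below -0.006 m)) and value of joint clamp_ring above 1.05 rad), for 0.1 s.
3. the spanner lies released on the pad, its centre within 35 mm of the pad's centre, upright (horizontal distance between spanner and pad below 0.035 m and height (world z) of spanner below 0.006 m and angle between spanner's own z axis and vertical below 0.15 rad and contact force between the fingers and spanner below 0.05 N), for 0.2 s.
4. every white-necked shell is mouth down, fully home on a peg and released (angle between each of shell0, shell1, shell2, shell3's own z axis and vertical above 3 rad and ((horizontal distance between shell0 and peg0 below 0.013 m and z of shell0 in the frame of peg0 below 0.1 m) or (horizontal distance between shell0 and peg1 below 0.013 m and z of shell0 in the frame of peg1 below 0.1 m) or (horizontal distance between shell0 and peg2 below 0.013 m and z of shell0 in the frame of peg2 below 0.1 m) or (horizontal distance between shell0 and peg3 below 0.013 m and z of shell0 in the frame of peg3 below 0.1 m) or (horizontal distance between shell0 and peg4 below 0.013 m and z of shell0 in the frame of peg4 below 0.1 m) or (horizontal distance between shell0 and peg5 below 0.013 m and z of shell0 in the frame of peg5 below 0.1 m)) and ((horizontal distance between shell1 and peg0 below 0.013 m and z of shell1 in the frame of peg0 below 0.1 m) or (horizontal distance between shell1 and peg1 below 0.013 m and z of shell1 in the frame of peg1 below 0.1 m) or (horizontal distance between shell1 and peg2 below 0.013 m and z of shell1 in the frame of peg2 below 0.1 m) or (horizontal distance between shell1 and peg3 below 0.013 m and z of shell1 in the frame of peg3 below 0.1 m) or (horizontal distance between shell1 and peg4 below 0.013 m and z of shell1 in the frame of peg4 below 0.1 m) or (horizontal distance between shell1 and peg5 below 0.013 m and z of shell1 in the frame of peg5 below 0.1 m)) and ((horizontal distance between shell2 and peg0 below 0.013 m and z of shell2 in the frame of peg0 below 0.1 m) or (horizontal distance between shell2 and peg1 below 0.013 m and z of shell2 in the frame of peg1 below 0.1 m) or (horizontal distance between shell2 and peg2 below 0.013 m and z of shell2 in the frame of peg2 below 0.1 m) or (horizontal distance between shell2 and peg3 below 0.013 m and z of shell2 in the frame of peg3 below 0.1 m) or (horizontal distance between shell2 and peg4 below 0.013 m and z of shell2 in the frame of peg4 below 0.1 m) or (horizontal distance between shell2 and peg5 below 0.013 m and z of shell2 in the frame of peg5 below 0.1 m)) and ((horizontal distance between shell3 and peg0 below 0.013 m and z of shell3 in the frame of peg0 below 0.1 m) or (horizontal distance between shell3 and peg1 below 0.013 m and z of shell3 in the frame of peg1 below 0.1 m) or (horizontal distance between shell3 and peg2 below 0.013 m and z of shell3 in the frame of peg2 below 0.1 m) or (horizontal distance between shell3 and peg3 below 0.013 m and z of shell3 in the frame of peg3 below 0.1 m) or (horizontal distance between shell3 and peg4 below 0.013 m and z of shell3 in the frame of peg4 below 0.1 m) or (horizontal distance between shell3 and peg5 below 0.013 m and z of shell3 in the frame of peg5 below 0.1 m)) and contact force between the fingers and shell0 below 0.05 N and contact force between the fingers and shell1 below 0.05 N and contact force between the fingers and shell2 below 0.05 N and contact force between the fingers and shell3 below 0.05 N), for 0.2 s.
5. the start button is pressed (4 mm or more) (value of joint start above 0.004 m).
At the end, for the whole second after the job is handed in: Ring above 1.05 rad; spanner released, upright, its centre within 35 mm of the pad's; each white-necked shell mouth down and at rest on a peg (axis within 8 degrees of vertical, mouth centre within 11 mm of the peg's foot); start button out again (all of step 3 and value of joint clamp_ring above 1.05 rad and angle between each of shell0, shell1, shell2, shell3's own z axis and vertical above 3 rad and ((horizontal distance between shell0 and peg0 below 0.013 m and z of shell0 in the frame of peg0 below 0.1 m) or (horizontal distance between shell0 and peg1 below 0.013 m and z of shell0 in the frame of peg1 below 0.1 m) or (horizontal distance between shell0 and peg2 below 0.013 m and z of shell0 in the frame of peg2 below 0.1 m) or (horizontal distance between shell0 and peg3 below 0.013 m and z of shell0 in the frame of peg3 below 0.1 m) or (horizontal distance between shell0 and peg4 below 0.013 m and z of shell0 in the frame of peg4 below 0.1 m) or (horizontal distance between shell0 and peg5 below 0.013 m and z of shell0 in the frame of peg5 below 0.1 m)) and ((horizontal distance between shell1 and peg0 below 0.013 m and z of shell1 in the frame of peg0 below 0.1 m) or (horizontal distance between shell1 and peg1 below 0.013 m and z of shell1 in the frame of peg1 below 0.1 m) or (horizontal distance between shell1 and peg2 below 0.013 m and z of shell1 in the frame of peg2 below 0.1 m) or (horizontal distance between shell1 and peg3 below 0.013 m and z of shell1 in the frame of peg3 below 0.1 m) or (horizontal distance between shell1 and peg4 below 0.013 m and z of shell1 in the frame of peg4 below 0.1 m) or (horizontal distance between shell1 and peg5 below 0.013 m and z of shell1 in the frame of peg5 below 0.1 m)) and ((horizontal distance between shell2 and peg0 below 0.013 m and z of shell2 in the frame of peg0 below 0.1 m) or (horizontal distance between shell2 and peg1 below 0.013 m and z of shell2 in the frame of peg1 below 0.1 m) or (horizontal distance between shell2 and peg2 below 0.013 m and z of shell2 in the frame of peg2 below 0.1 m) or (horizontal distance between shell2 and peg3 below 0.013 m and z of shell2 in the frame of peg3 below 0.1 m) or (horizontal distance between shell2 and peg4 below 0.013 m and z of shell2 in the frame of peg4 below 0.1 m) or (horizontal distance between shell2 and peg5 below 0.013 m and z of shell2 in the frame of peg5 below 0.1 m)) and ((horizontal distance between shell3 and peg0 below 0.013 m and z of shell3 in the frame of peg0 below 0.1 m) or (horizontal distance between shell3 and peg1 below 0.013 m and z of shell3 in the frame of peg1 below 0.1 m) or (horizontal distance between shell3 and peg2 below 0.013 m and z of shell3 in the frame of peg2 below 0.1 m) or (horizontal distance between shell3 and peg3 below 0.013 m and z of shell3 in the frame of peg3 below 0.1 m) or (horizontal distance between shell3 and peg4 below 0.013 m and z of shell3 in the frame of peg4 below 0.1 m) or (horizontal distance between shell3 and peg5 below 0.013 m and z of shell3 in the frame of peg5 below 0.1 m)) and linear speed of each of shell0, shell1, shell2, shell3 below 0.02 m/s and value of joint start below 0.002 m); the robot touches nothing.
It fails at once if the gripper or arm touches the ring itself (contact force between any of the fingers, the arm and ring_face above 0.5 N).
It fails at once if a brass-necked shell is moved more than 12 mm (distance of any of done0, done1 from where it was at the start of the episode above 0.012 m).
Of shell0, shell1, shell2, shell3 only 2 to 4 are there at a start; the rules pass over those that are not, and their reading is None.
At some moment in a run one of spanner may be knocked a few centimetres aside while the robot is not near it.
It also fails if it takes over 210 s, if anything falls off the work surface, if the arm or the gripper's body presses on something with over 40 N, if the wrist force passes 120 N, or if a joint passes its speed limit or range.

## Working session

There is one attempt and no reset: what is moved stays moved. The work goes in short steps, Python scripts to look and compute and a tool call to move; the robot and the scene stay as the last step left them, time stands still between calls to the robot, and variables do not carry over. Pictures are saved under pics/ and viewed, at most 14 in all, crops included, and the job is handed in when it is done.

Besides the shell and the picture viewer there is one more tool, called after "Call:" as name([rows], argument=value, ...), one row to a line, values as JSON. move_arm: Moves the arm, as the interface text tells. Its arguments: {"type":"object","properties":{"deltas":{"type":"array","items":{"type":"array","items":{"type":"number"}}},"grip_force":{"type":"number"}},"required":["deltas"]}

```bash
ls; mkdir -p pics
cat > h.py <<'E'
import numpy as np, cv2
from scipy.spatial.transform import Rotation as R
from workcell import readout, get_image, job_done
def ray(im,u,v,fish=False):
    x=(u-im["cx"])/im["fx"]; y=(v-im["cy"])/im["fy"]
    if fish:
        r=np.hypot(x,y); s=np.sin(r)/r if r>1e-9 else 1
        d=np.array([x*s,-y*s,-np.cos(r)])
    else: d=np.array([x,-y,-1.])
    P=np.array(im["pose"]); d=P[:3,:3]@d
    return P[:3,3],d/np.linalg.norm(d)
def onz(im,u,v,z,fish=False):
    o,d=ray(im,u,v,fish); return o+d*(z-o[2])/d[2]
def proj(im,p,fish=False):
    P=np.array(im["pose"]); c=P[:3,:3].T@(np.array(p)-P[:3,3]); x,y,z=c[0],-c[1],-c[2]
    if fish:
        r=np.hypot(x,y); t=np.arctan2(r,z); return im["cx"]+im["fx"]*t*x/r, im["cy"]+im["fy"]*t*y/r
    return im["cx"]+im["fx"]*x/z, im["cy"]+im["fy"]*y/z
def tool():
    s=readout.state(); return np.array(s["ee_pos"]),R.from_quat(s["ee_rot"]),s
E
python3 - <<'E'
from h import *
for n in ("scene","side","wrist"):
    im=get_image(n); cv2.imwrite(f"pics/{n}0.png",im["color"]); print(n,im["fx"],im["cx"],im["cy"],np.round(im["pose"],3).tolist(), [k for k in im])
s=readout.state(); print(s)
E
```

```text
pics
scene 516.0970318356848 327.6146579489369 247.22297861518467 [[-0.704, -0.58, 0.411, 0.89], [0.71, -0.58, 0.399, 0.415], [0.007, 0.573, 0.82, 0.98], [0.0, 0.0, 0.0, 1.0]] ['color', 'fx', 'fy', 'cx', 'cy', 'pose']
side 611.9201840269099 329.0352868149779 231.68650312908747 [[-0.976, 0.132, -0.172, 0.201], [-0.217, -0.568, 0.794, 1.128], [0.007, 0.812, 0.583, 0.934], [0.0, 0.0, 0.0, 1.0]] ['color', 'fx', 'fy', 'cx', 'cy', 'pose']
wrist 371.64829954431775 314.93514420842996 240.7542001401067 [[0.36, 0.898, 0.253, 0.278], [-0.933, 0.347, 0.096, -0.533], [-0.001, -0.27, 0.963, 0.374], [0.0, 0.0, 0.0, 1.0]] ['color', 'fx', 'fy', 'cx', 'cy', 'pose']
{'t': 0.15, 'joint_positions': array([-1.28842275e+00,  1.31002821e-01,  1.48901391e+00, -2.49413631e-05,
        1.52297067e+00, -8.53959827e-02]), 'qd': array([-9.00355703e-05, -3.07524715e-03, -3.03010377e-03,  7.80626561e-04,
       -1.09007956e-03,  2.85387311e-04]), 'joint_efforts': array([ 2.13464176e-03, -5.70064402e+01, -5.01155269e+01, -5.07842105e-05,
        9.63445986e-03,  4.66703284e-05]), 'ee_pos': array([ 0.21569372, -0.55971345,  0.40388454]), 'ee_rot': array([ 9.83140430e-01,  1.82850781e-01, -8.09681385e-05, -6.92769211e-04]), 'wrist_force': array([-0.39225583, -0.21068504, -0.65092487]), 'moment': array([-0.0011292 ,  0.02535412,  0.05102178]), 'finger_force': 0.0, 'finger_gap': 0.08511220757095762}
```

View pics/scene0.png

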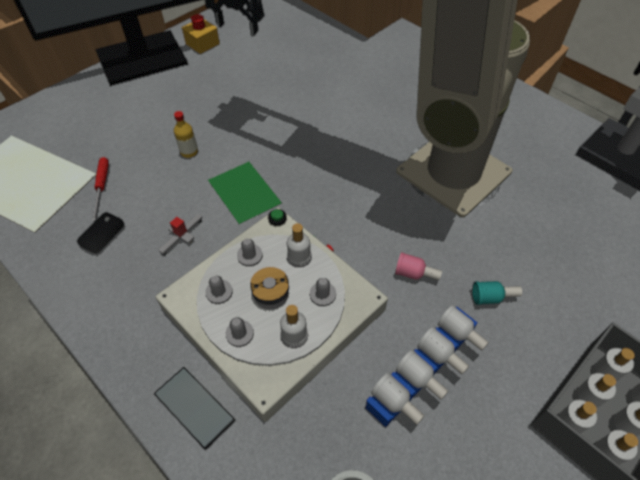

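View pics/side0.png

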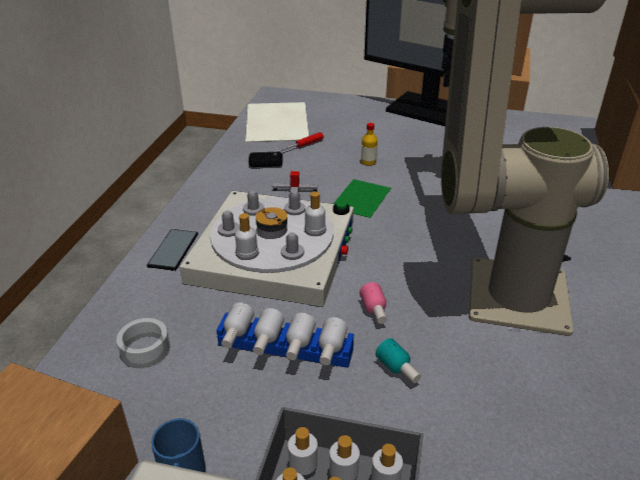

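The scene shows the spanner at (178,227) and the pad at (244,191). The ring is at (269,287), with free pegs at (249,250), (217,288), (238,330) and (322,290), and four white shells lie in the rack. Next I work out coarse positions.

Run:
```python
from h import *
S=get_image("scene"); T=get_image("side")
def tri(a,b):
    o1,d1=ray(S,*a); o2,d2=ray(T,*b)
    A=np.c_[d1,-d2]; t=np.linalg.lstsq(A,o2-o1,rcond=None)[0]
    p,q=o1+d1*t[0],o2+d2*t[1]; return np.round((p+q)/2,4),round(np.linalg.norm(p-q),4)
def cen(im,lo,hi,box):
    x0,y0,x1,y1=box; h=cv2.cvtColor(im["color"],cv2.COLOR_BGR2HSV)[y0:y1,x0:x1]
    m=cv2.inRange(h,lo,hi); M=cv2.moments(m,True); return M["m10"]/M["m00"]+x0,M["m01"]/M["m00"]+y0
g=((50,120,60),(75,255,255))
a=cen(S,*g,(205,160,283,221));b=cen(T,*g,(335,180,395,215))
print("pad",onz(S,*a,0),onz(T,*b,0))
print("padcorners",[np.round(onz(S,*p,0)[:2],3).tolist() for p in ((209,183),(246,163),(281,203),(243,222))])
for n,p,q in (("post",(178,225),(295,178)),("button",(277,215),(342,209)),("ring",(269,282),(272,213)),
  ("peg top a",(248,242),(294,193)),("peg b",(216,281),(253,195)),("peg c",(237,323),(228,215)),("peg d",(322,283),(293,237)),
  ("done a",(298,232),(315,198)),("done b",(292,314),(244,221))): print(n,*tri(p,q))
for n,p,q in (("s1",(486,342),(333,374)),("s2",(462,365),(294,349)),("s3",(438,391),(265,345)),("s4",(417,415),(230,342))):
  print(n,tri(p,q),onz(S,*p,.055),onz(T,*q,.055))
def ext(im,box,s,f): 
    x0,y0,x1,y1=box; return cv2.resize(im["color"][y0:y1,x0:x1],None,fx=f,fy=f,interpolation=cv2.INTER_CUBIC)
a=ext(S,(150,160,350,360),0,3)[:600,:600]; cv2.imwrite("pics/sc.png",a)
```

```text
pad [ 0.42632505 -0.32477376  0.        ] [ 0.42179186 -0.33042837  0.        ]
padcorners [[0.47, -0.414], [0.359, -0.402], [0.386, -0.237], [0.49, -0.257]]
post [ 0.617  -0.3289  0.0373] 0.0027
button [ 0.4478 -0.1767  0.0563] 0.0062
ring [ 0.594  -0.0316  0.1125] 0.0034
peg top a [ 0.5641 -0.1302  0.1153] 0.0021
peg b [ 0.666  -0.1081  0.1075] 0.0003
peg c [ 0.6955 -0.0076  0.1083] 0.0002
peg d [0.521  0.042  0.1068] 0.0008
done a [ 0.4923 -0.0542  0.1566] 0.0012
done b [0.6249 0.0703 0.1544] 0.0
s1 (array([0.3565, 0.3414, 0.0247]), np.float64(0.0116)) [0.3684193  0.34003029 0.055     ] [0.35460815 0.37316755 0.055     ]
s2 (array([0.4411, 0.3346, 0.0602]), np.float64(0.0026)) [0.43974262 0.33504704 0.055     ] [0.44177535 0.32862952 0.055     ]
s3 (array([0.5049, 0.3299, 0.0485]), np.float64(0.01)) [0.51177236 0.3338041  0.055     ] [0.49978892 0.33108313 0.055     ]
s4 (array([0.5713, 0.3338, 0.0496]), np.float64(0.0003)) [0.5730938  0.33418194 0.055     ] [0.56915802 0.33876281 0.055     ]
```

View pics/sc.png

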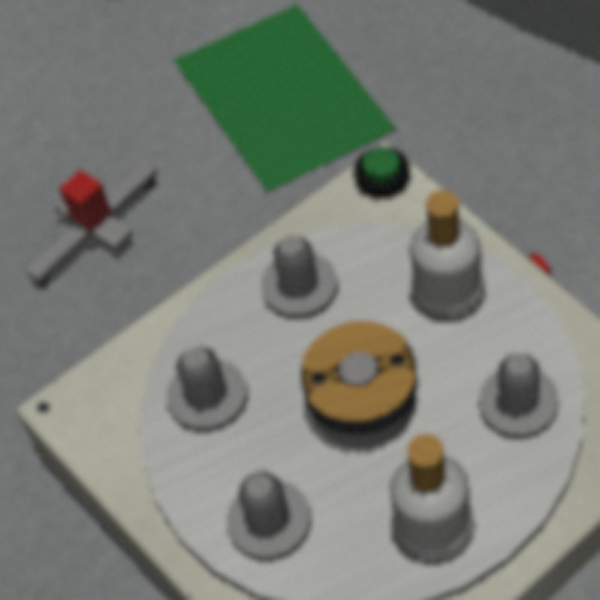

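The spanner, pad, ring holes and four free pegs are clear, and opposite pegs agree on a plate centre of about (0.594,-0.031). Next I move over the spanner for a close look.

```bash
cat >> h.py <<'E'
def rel(p,yaw=None,Rt=None):
    "deltas in tool axes to go to TCP p with tool x at yaw (pointing down) or rotation Rt"
    p0,r,s=tool()
    if Rt is None: Rt=R.from_euler("z",yaw)*R.from_euler("x",np.pi) if yaw is not None else r
    print("shift",np.round(r.inv().apply(np.array(p)-p0),4),"rot",np.round((r.inv()*Rt).as_rotvec(),4))
E
python3 - <<'E'
from h import *
p,r,s=tool(); print(r.as_matrix()[:,0])
rel([0.57,-0.33,0.36],0.37)
E
```

```text
[9.33134748e-01 3.59526824e-01 6.86659932e-05]
shift [ 0.4132 -0.087   0.0443] rot [-0.0009 -0.0001 -0.0022]
```

Call:
move_arm([
  [0.05,-0.01,0,0,0,0,1],
  [0.1,-0.02,0.01,0,0,0,1],
  [0.16,-0.035,0.015,0,0,0,1],
  [0.22,-0.05,0.02,0,0,0,1],
  [0.28,-0.06,0.03,0,0,0,1],
  [0.34,-0.07,0.04,0,0,0,1],
  [0.39,-0.08,0.044,0,0,0,1],
  [0.413,-0.087,0.044,0,0,0,1],
  [0.413,-0.087,0.044,0,0,0,1],
  [0.413,-0.087,0.044,0,0,0,1],
  [0.413,-0.087,0.044,0,0,0,1],
])

```text
t: 1.62
ee_pos: [0.5688, -0.3314, 0.361]
ee_rot: [0.983, 0.182, -0.0, 0.0]
wrist_force: [0.8, 0.4, 0.2]
finger_gap: 0.0852
finger_force: 0.0
```

Run:
```python
from h import *
W=get_image("wrist"); cv2.imwrite("pics/w1.png",W["color"]); np.save("w1pose.npy",W["pose"])
print(tool()[0],proj(W,[.617,-.329,.059],True))
```

```text
[ 0.56889894 -0.33133313  0.36102468] (np.float64(337.6424168474343), np.float64(169.21245772113406))
```

View pics/w1.png

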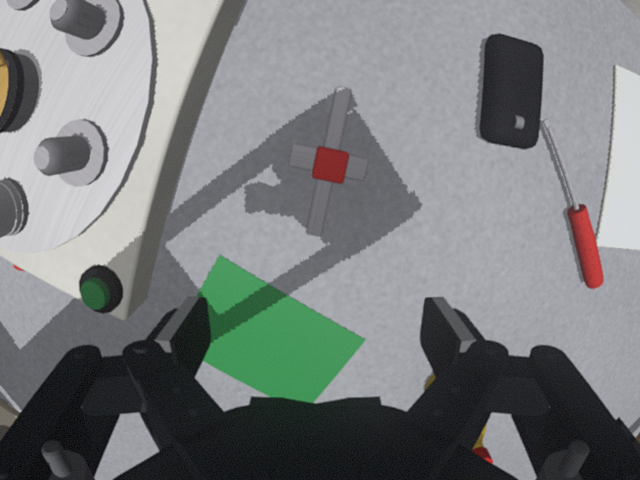

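The wrist view shows the red post at (331,165), handle ends near (341,90) and (314,234), and the button at (96,292).

Run:
```python
from h import *
W=get_image("wrist"); h=cv2.cvtColor(W["color"],cv2.COLOR_BGR2HSV)
m=cv2.inRange(h,(0,120,60),(8,255,255))|cv2.inRange(h,(172,120,60),(180,255,255)); m[:,:280]=0;m[:,400:]=0; m[:120]=0;m[220:]=0
c=max(cv2.findContours(m,0,1)[0],key=cv2.contourArea); r=cv2.minAreaRect(c); print(r)
b=cv2.boxPoints(r); P=np.array([onz(W,*q,.059,True)[:2] for q in b]); print("post",P.mean(0),np.round(P,4).tolist())
d=np.diff(np.r_[P,P[:1]],axis=0); print(np.degrees(np.arctan2(d[:,1],d[:,0])),np.linalg.norm(d,axis=1))
A=onz(W,343,89,.019,True);B=onz(W,314,234,.019,True); print("handle",A,B,(A+B)/2,np.linalg.norm(A-B),np.degrees(np.arctan2(*(A-B)[1::-1])))
A=onz(W,291,155,.019,True);B=onz(W,368,169,.019,True); print("head",A,B,(A+B)/2,np.linalg.norm(A-B),np.degrees(np.arctan2(*(A-B)[1::-1])))
for z in (.06,.075): print("btn",onz(W,96,292,z,True))
S=get_image("scene"); print("btn scene",onz(S,277,214,.06),onz(S,277,214,.075))
```

```text
((330.17303466796875, 164.63461303710938), (31.96692657470703, 31.770809173583984), 11.309932708740234)
post [ 0.61825957 -0.32261534] [[0.6047, -0.3131], [0.6278, -0.3091], [0.6318, -0.332], [0.6087, -0.3363]]
[   9.76306112  -79.97207956 -169.60258339   99.76390547] [0.02336164 0.02325196 0.02347021 0.02351156]
handle [ 0.67979244 -0.31193878  0.019     ] [ 0.55533665 -0.33396478  0.019     ] [ 0.61756455 -0.32295178  0.019     ] 0.12638982959451972 10.03620161891645
head [ 0.61219437 -0.29164145  0.019     ] [ 0.62463007 -0.35618564  0.019     ] [ 0.61841222 -0.32391354  0.019     ] 0.06573126696190715 100.90551862474857
btn [ 0.44465987 -0.16478907  0.06      ]
btn [ 0.45500651 -0.17256225  0.075     ]
btn scene [ 0.44493721 -0.17941229  0.06      ] [ 0.45219741 -0.16972647  0.075     ]
```

Run:
```python
from h import *
S=get_image("scene")
A=onz(S,256.0,286,.109);B=onz(S,282.7,279.3,.109); print(A,B,(A+B)/2,np.linalg.norm(A-B),np.degrees(np.arctan2(*(B-A)[1::-1])))
rel([.618,-.323,.26],.175)
```

```text
[ 0.61820466 -0.04313209  0.109     ] [ 0.57101666 -0.01756357  0.109     ] [ 0.59461066 -0.03034783  0.109     ] 0.05366989172697725 151.54922587712886
shift [0.0483 0.0101 0.1009] rot [ 2.000e-04 -1.000e-04  1.916e-01]
```

Call:
move_arm([
  [0.025,0.005,0.03,0,0,0.1,1],
  [0.048,0.01,0.07,0,0,0.1915,1],
  [0.048,0.01,0.1,0,0,0.1915,1],
  [0.048,0.01,0.1,0,0,0.1915,1],
  [0.048,0.01,0.1,0,0,0.1915,1],
])

```text
t: 2.45
ee_pos: [0.6184, -0.3228, 0.2623]
ee_rot: [0.996, 0.088, 0.001, 0.001]
wrist_force: [0.6, 0.0, 0.1]
finger_gap: 0.0852
finger_force: 0.0
```

Run:
```python
from h import *
W=get_image("wrist"); h=cv2.cvtColor(W["color"],cv2.COLOR_BGR2HSV)
m=cv2.inRange(h,(0,120,60),(8,255,255))|cv2.inRange(h,(172,120,60),(180,255,255)); m[:,:200]=0;m[:,440:]=0; m[:60]=0;m[430:]=0
c=max(cv2.findContours(m,0,1)[0],key=cv2.contourArea); r=cv2.minAreaRect(c); print(r)
b=cv2.boxPoints(r); P=np.array([onz(W,*q,.059,True)[:2] for q in b]); print("post",P.mean(0),np.round(P,4).tolist())
d=np.diff(np.r_[P,P[:1]],axis=0); print(np.degrees(np.arctan2(d[:,1],d[:,0])),np.linalg.norm(d,axis=1))
rel([.618,-.323,.2],.175); cv2.imwrite("pics/w2.png",W["color"])
```

```text
((318.0, 268.0), (62.0, 46.0), 90.0)
post [ 0.62295836 -0.32209393] [[0.6372, -0.3082], [0.6411, -0.3301], [0.6088, -0.3366], [0.6047, -0.3134]]
[ -79.92483168 -168.63099599  100.00110494    9.12170739] [0.02227702 0.03289297 0.02356654 0.03285867]
shift [-0.0008 -0.0002  0.0632] rot [ 0.0021 -0.0024  0.0009]
```

Call:
move_arm([
  [0,0,0.02,0,0,0,1],
  [-0.0008,0,0.045,0,0,0,1],
  [-0.0008,0,0.061,0,0,0,1],
  [-0.0008,0,0.062,0,0,0,1],
  [-0.0008,0,0.062,0,0,0,0],
  [-0.0008,0,0.062,0,0,0,0],
  [-0.0008,0,0.062,0,0,0,0],
  [-0.0008,0,0.062,0,0,0,0],
  [-0.0008,0,0.062,0,0,0,0],
  [-0.0008,0,0.062,0,0,0,0],
], grip_force=70)

```text
t: 3.75
ee_pos: [0.6178, -0.3227, 0.1998]
ee_rot: [0.996, 0.088, 0.001, 0.001]
wrist_force: [-0.5, -0.2, 5.8]
finger_gap: 0.0231
finger_force: 69.2
```

Run:
```python
from h import *
rel([.618,-.323,.4],.175); rel([.532,-.145,.4],1.073)
```

```text
shift [ 0.0004  0.0006 -0.2002] rot [ 0.0012 -0.0012  0.0013]
shift [-0.0531 -0.1898 -0.2005] rot [ 1.600e-03 -6.000e-04 -8.967e-01]
```

Call:
move_arm([
  [0,0,-0.02,0,0,0,0],
  [0,0,-0.07,0,0,0,0],
  [0,0,-0.13,0,0,0,0],
  [0,0,-0.18,0,0,0,0],
  [-0.01,-0.03,-0.2,0,0,-0.15,0],
  [-0.02,-0.07,-0.2,0,0,-0.3,0],
  [-0.03,-0.11,-0.2,0,0,-0.47,0],
  [-0.04,-0.15,-0.2,0,0,-0.64,0],
  [-0.05,-0.18,-0.2,0,0,-0.8,0],
  [-0.053,-0.19,-0.2,0,0,-0.897,0],
  [-0.053,-0.19,-0.2,0,0,-0.897,0],
  [-0.053,-0.19,-0.2,0,0,-0.897,0],
])

```text
t: 5.25
ee_pos: [0.532, -0.145, 0.3991]
ee_rot: [0.86, 0.51, 0.0, 0.0]
wrist_force: [-0.6, -0.1, -2.8]
finger_gap: 0.023
finger_force: 69.4
```

Run:
```python
from h import *
W=get_image("wrist"); cv2.imwrite("pics/w3.png",W["color"]); print(tool()[0],proj(W,[.594,-.031,.109],True))
```

```text
[ 0.53205645 -0.14515441  0.39887604] (np.float64(316.8528782253882), np.float64(54.01894914558741))
```

View pics/w3.png

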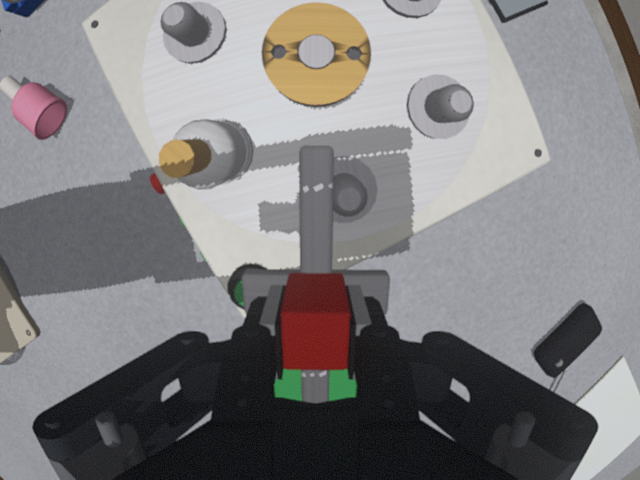

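The wrist view shows the ring centre at (316,52) and the holes at (280,52) and (353,53). The handle end is at (316,147), and the head bar's front edge runs from (247,271) to (387,271).

Run:
```python
from h import *
W=get_image("wrist"); p,r,s=tool(); g=cv2.cvtColor(W["color"],cv2.COLOR_BGR2GRAY); hsv=cv2.cvtColor(W["color"],cv2.COLOR_BGR2HSV)
for x0,x1 in ((268,292),(342,366)):
    sub=hsv[42:64,x0:x1]; m=((sub[...,2]<75)).astype(np.uint8); M=cv2.moments(m,True); print("hole",M["m10"]/M["m00"]+x0,M["m01"]/M["m00"]+42,M["m00"])
m=cv2.inRange(hsv,(10,90,60),(30,255,255)); m[120:]=0; m[:,:250]=0;m[:,380:]=0
c=np.vstack(cv2.findContours(m,0,1)[0]); c=cv2.convexHull(c); q=[onz(W,*k[0],.109,True)[:2] for k in c]; (cx,cy),rad=cv2.minEnclosingCircle(np.float32(q)); print("ring centre",cx,cy,rad)
A=onz(W,280,52,.109,True);B=onz(W,353,53,.109,True); print(A,B,(A+B)/2,np.linalg.norm(A-B),np.degrees(np.arctan2(*(A-B)[1::-1])))
zt=p[2]-.2+.019
for n,q in (("hend",(316,147)),("hL",(247,271)),("hR",(387,271))):
    w=onz(W,*q,zt,True); print(n,np.round(r.inv().apply(w-p),4))
for n,q,z in (("tops",(178,15),.112),("tops",(461,102),.112),("btn",(244,288),.07)): print(n,onz(W,*q,z,True))
```

```text
hole 274.25 48.25 12.0
hole 354.3076923076923 47.92307692307692 13.0
ring centre 0.5942203402519226 -0.02944066748023033 0.038057513535022736
[ 0.57253101 -0.0173107   0.109     ] [ 0.61648696 -0.04206949  0.109     ] [ 0.59450898 -0.02969009  0.109     ] 0.050449209565156375 150.6090221812182
hend [ 0.066  -0.0012  0.181 ]
hL [ 0.013  -0.0314  0.181 ]
hR [0.013  0.0301 0.181 ]
tops [0.52355991 0.04870741 0.112     ]
tops [ 0.67024533 -0.1066196   0.112     ]
btn [ 0.44781796 -0.16540965  0.07      ]
```

Run:
```python
from h import *
rel([.5947,-.03,.325],1.065)
```

```text
shift [ 0.1312 -0.0002  0.0737] rot [-0.      0.0001  0.0062]
```

Call:
move_arm([
  [0.04,0,0,0,0,0,0],
  [0.08,0,0,0,0,0.006,0],
  [0.12,0,0,0,0,0.006,0],
  [0.131,0,0.02,0,0,0.006,0],
  [0.1312,0,0.05,0,0,0.006,0],
  [0.1312,0,0.07,0,0,0.006,0],
  [0.1312,0,0.0737,0,0,0.006,0],
  [0.1312,0,0.0737,0,0,0.006,0],
  [0.1312,0,0.0737,0,0,0.006,0],
])

```text
t: 6.48
ee_pos: [0.595, -0.0297, 0.3265]
ee_rot: [0.861, 0.508, 0.001, 0.001]
wrist_force: [1.9, 0.1, -2.5]
finger_gap: 0.0235
finger_force: 69.3
```

Run:
```python
from h import *
rel([.5947,-.03,.3],1.065)
o=[]
for n,b in (("scene",(215,215,325,325)),("side",(220,150,330,260))):
    im=get_image(n); o.append(cv2.resize(im["color"][b[1]:b[3],b[0]:b[2]],(400,400),interpolation=cv2.INTER_CUBIC))
cv2.imwrite("pics/ins.png",np.hstack(o))
```

```text
shift [-0.0005 -0.0002  0.0265] rot [ 0.0022 -0.0008  0.0018]
```

View pics/ins.png

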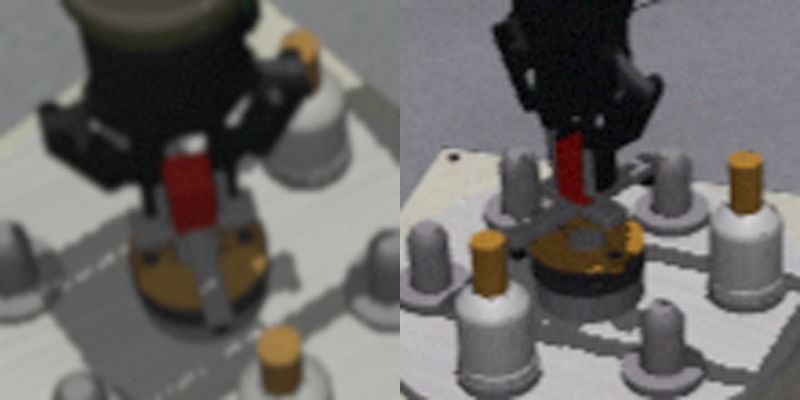

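Spanner is over the ring with the bar in line with the holes. Lowering gently.

Call:
move_arm([
  [-0.0003,0,0.005,0,0,0,0],
  [-0.0003,0,0.01,0,0,0,0],
  [-0.0003,0,0.014,0,0,0,0],
  [-0.0003,0,0.018,0,0,0,0],
  [-0.0003,0,0.022,0,0,0,0],
  [-0.0003,0,0.022,0,0,0,0],
])

```text
t: 7.32
ee_pos: [0.5942, -0.0296, 0.3024]
ee_rot: [0.861, 0.509, -0.0, -0.0]
wrist_force: [-0.2, 0.4, -2.9]
finger_gap: 0.0233
finger_force: 69.4
```

Call:
move_arm([
  [0,0,0.001,0,0,0,0],
  [0,0,0.002,0,0,0,0],
  [0,0,0.0025,0,0,0,0],
  [0,0,0.0025,0,0,0,0],
  [0,0,0.0025,0,0,0,0],
])

```text
t: 7.95
ee_pos: [0.5944, -0.0296, 0.3006]
ee_rot: [0.861, 0.509, 0.0, 0.0]
wrist_force: [0.5, -0.7, -3.5]
finger_gap: 0.0229
finger_force: 69.4
```

Pins are about 8 mm in with almost no load. I turn clockwise, which is positive about tool z.

Call:
move_arm([
  [0,0,0,0,0,0.04,0],
  [0,0,0,0,0,0.1,0],
  [0,0,0,0,0,0.18,0],
  [0,0,0,0,0,0.27,0],
  [0,0,0,0,0,0.36,0],
  [0,0,0,0,0,0.45,0],
  [0,0,0,0,0,0.54,0],
  [0,0,0,0,0,0.63,0],
  [0,0,0,0,0,0.72,0],
  [0,0,0,0,0,0.78,0],
  [0,0,0,0,0,0.8,0],
])

```text
t: 9.32
ee_pos: [0.5944, -0.0295, 0.3005]
ee_rot: [0.991, 0.133, -0.0, -0.0]
wrist_force: [0.5, 0.5, -3.2]
finger_gap: 0.0231
finger_force: 69.3
```

Run:
```python
from h import *
p,r,s=tool(); x=r.as_matrix()[:,0]; print(p,np.arctan2(x[1],x[0]),s["wrist_force"],s["moment"],s["joint_positions"][5])
```

```text
[ 0.59439363 -0.02954983  0.30048403] 0.2670215596897011 [ 0.47448552  0.53376492 -3.20838385] [0.01791046 0.04832409 0.2310629 ] 1.167970253642385
```

Call:
move_arm([
  [0,0,0,0,0,0.04,0],
  [0,0,0,0,0,0.08,0],
  [0,0,0,0,0,0.12,0],
  [0,0,0,0,0,0.12,0],
])

```text
t: 9.82
ee_pos: [0.5945, -0.0296, 0.3005]
ee_rot: [0.997, 0.074, 0.0, -0.0]
wrist_force: [0.9, 0.7, -2.5]
finger_gap: 0.0231
finger_force: 69.3
```

Run:
```python
from h import *
p,r,s=tool(); x=r.as_matrix()[:,0]; print(p,np.arctan2(x[1],x[0]),s["wrist_force"],s["moment"])
```

```text
[ 0.59446228 -0.02957096  0.30050365] 0.14823686160871083 [ 0.90973196  0.72868277 -2.46813996] [-0.04124584 -0.00922259  0.14910353]
```

Call:
move_arm([
  [0,0,0,0,0,0.04,0],
  [0,0,0,0,0,0.08,0],
  [0,0,0,0,0,0.12,0],
  [0,0,0,0,0,0.12,0],
])

```text
t: 10.32
ee_pos: [0.5945, -0.0295, 0.3005]
ee_rot: [1.0, 0.015, 0.0, 0.0]
wrist_force: [0.6, 0.7, -4.3]
finger_gap: 0.0229
finger_force: 69.4
```

Run:
```python
from h import *
p,r,s=tool(); x=r.as_matrix()[:,0]; print(p,np.arctan2(x[1],x[0]),s["wrist_force"],s["moment"])
```

```text
[ 0.59454042 -0.02946527  0.30051672] 0.029923970043168584 [ 0.57949043  0.66494429 -4.30212772] [ 0.0218274  -0.30141662  1.20627638]
```

The moment has risen to 1.2 Nm, so the ring is at its stop. I hold a little more, unwind slightly, and lift straight up.

Call:
move_arm([
  [0,0,0,0,0,0.02,0],
  [0,0,0,0,0,0.02,0],
  [0,0,0,0,0,0.0,0],
  [0,0,0,0,0,-0.025,0],
  [0,0,0,0,0,-0.025,0],
  [0,0,-0.01,0,0,-0.025,0],
  [0,0,-0.025,0,0,-0.025,0],
  [0,0,-0.06,0,0,-0.025,0],
  [0,0,-0.1,0,0,-0.025,0],
  [0,0,-0.1,0,0,-0.025,0],
])

```text
t: 11.58
ee_pos: [0.5953, -0.0298, 0.4062]
ee_rot: [1.0, 0.026, 0.004, 0.001]
wrist_force: [0.7, 0.2, -2.4]
finger_gap: 0.0229
finger_force: 69.8
```

Run:
```python
from h import *
p,r,s=tool(); x=r.as_matrix()[:,0]; print(p,np.arctan2(x[1],x[0]),s["wrist_force"],s["moment"])
S=get_image("scene");T=get_image("side")
def cen(im,box):
    x0,y0,x1,y1=box; h=cv2.cvtColor(im["color"],cv2.COLOR_BGR2HSV)[y0:y1,x0:x1]
    m=cv2.inRange(h,(50,120,60),(75,255,255)); c=max(cv2.findContours(m,0,1)[0],key=cv2.contourArea); c=c.reshape(-1,2)+[x0,y0]
    P=np.float32([onz(im,*q,0)[:2] for q in c]); return cv2.minAreaRect(P)
print(cen(S,(200,155,290,230)),cen(T,(330,175,400,220)))
rel([.425,-.327,.3],.06)
```

```text
[ 0.59527517 -0.02979163  0.40622496] 0.051933997242895116 [ 0.72977262  0.17034204 -2.38871431] [ 0.051068   -0.0074451  -0.00127475]
((0.46690279245376587, -0.35547998547554016), (0.1352362185716629, 0.03155450522899628), 73.59962463378906) ((0.42466676235198975, -0.32767993211746216), (0.1680884212255478, 0.11801182478666306), 77.95223236083984)
shift [-0.1846  0.2881  0.101 ] rot [ 0.0002 -0.0008 -0.008 ]
```

Call:
move_arm([
  [-0.02,0.04,0,0,0,0,0],
  [-0.05,0.08,0,0,0,0,0],
  [-0.08,0.13,0,0,0,0,0],
  [-0.11,0.18,0,0,0,0,0],
  [-0.15,0.23,0,0,0,0,0],
  [-0.18,0.27,0.03,0,0,0,0],
  [-0.184,0.287,0.08,0,0,0,0],
  [-0.184,0.287,0.13,0,0,0,0],
  [-0.184,0.287,0.18,0,0,0,0],
  [-0.184,0.287,0.198,0,0,0,0],
  [-0.184,0.287,0.198,0,0,0,0],
  [-0.184,0.287,0.198,0,0,0,0],
])

```text
t: 13.18
ee_pos: [0.4259, -0.3259, 0.203]
ee_rot: [1.0, 0.026, 0.0, 0.0]
wrist_force: [0.5, 1.5, -2.5]
finger_gap: 0.0228
finger_force: 71.5
```

Run:
```python
from h import *
rel([.425,-.327,.2005],.06); print(tool()[0])
```

```text
shift [-0.0009  0.0011  0.0025] rot [ 0.0002 -0.0002 -0.0076]
[ 0.42585845 -0.32588461  0.20296214]
```

Call:
move_arm([
  [-0.001,0.001,0.0015,0,0,0,0],
  [-0.001,0.001,0.003,0,0,0,0],
  [-0.001,0.001,0.003,0,0,0,0],
  [-0.001,0.001,0.003,0,0,0,1],
  [-0.001,0.001,0.003,0,0,0,1],
  [-0.001,0.001,0.003,0,0,0,1],
  [-0.001,0.001,0.003,0,0,0,1],
  [-0.001,0.001,0,0,0,0,1],
  [-0.001,0.001,-0.05,0,0,0,1],
  [-0.001,0.001,-0.1,0,0,0,1],
  [-0.03,0.001,-0.16,0,0,0,1],
  [-0.05,0.001,-0.2,0,0,0,1],
])

```text
t: 14.68
ee_pos: [0.3752, -0.3294, 0.4054]
ee_rot: [1.0, 0.026, 0.001, 0.001]
wrist_force: [0.9, -1.4, -0.2]
finger_gap: 0.0857
finger_force: 0.0
```

Run:
```python
from h import *
W=get_image("wrist"); S=get_image("scene"); T=get_image("side"); print(tool()[0])
cv2.imwrite("pics/pl.png",np.hstack([cv2.resize(W["color"],(400,300)),cv2.resize(S["color"][130:330,140:340],(300,300)) ]))
b=cv2.resize(S["color"][290:440,350:510],(520,488),interpolation=cv2.INTER_CUBIC); cv2.imwrite("pics/rack.png",b)
```

```text
[ 0.3756121  -0.33015095  0.40647493]
```

View pics/pl.png

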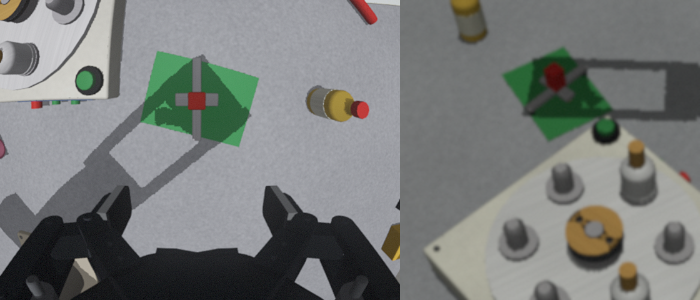

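The spanner lies upright on the pad, both in the wrist view (around (197,100) in the half-size crop) and in the scene view. Next I move over the rack.

Call:
move_arm([
  [0.005,-0.03,0,0,0,-0.07,1],
  [0.01,-0.08,0,0,0,-0.2,1],
  [0.015,-0.13,0,0,0,-0.33,1],
  [0.02,-0.18,0,0,0,-0.46,1],
  [0.025,-0.23,0,0,0,-0.6,1],
  [0.03,-0.28,0,0,0,-0.73,1],
  [0.035,-0.33,0,0,0,-0.86,1],
  [0.04,-0.38,0,0,0,-1.0,0.6],
  [0.045,-0.43,0,0,0,-1.13,0.5],
  [0.05,-0.48,0,0,0,-1.26,0.5],
  [0.055,-0.53,0,0,0,-1.4,0.5],
  [0.06,-0.58,0,0,0,-1.52,0.5],
])

```text
t: 16.32
ee_pos: [0.4049, 0.2548, 0.4012]
ee_rot: [0.705, 0.709, -0.001, -0.0]
wrist_force: [0.2, -0.7, 0.3]
finger_gap: 0.0428
finger_force: 0.0
```

Call:
move_arm([
  [0,0,0,0,0,0,0.5],
  [0,0,0,0,0,0,0.5],
  [0,0,0,0,0,0,0.5],
])

```text
t: 16.7
ee_pos: [0.4054, 0.252, 0.4021]
ee_rot: [0.707, 0.707, -0.0, -0.0]
wrist_force: [0.9, -0.3, -0.4]
finger_gap: 0.0428
finger_force: 0.0
```

Run:
```python
from h import *
W=get_image("wrist"); cv2.imwrite("pics/w4.png",W["color"]); p,r,s=tool(); print(p,r.as_matrix()[:,0],s["joint_positions"],s["finger_gap"])
```

```text
[0.40552084 0.25197931 0.40228081] [ 3.85810715e-04  9.99999885e-01 -2.85780826e-04] [ 4.48607770e-01 -2.05836980e-01  1.82035243e+00 -1.70642652e-04
  1.52738177e+00  4.49001042e-01] 0.04255491385122056
```

View pics/w4.png

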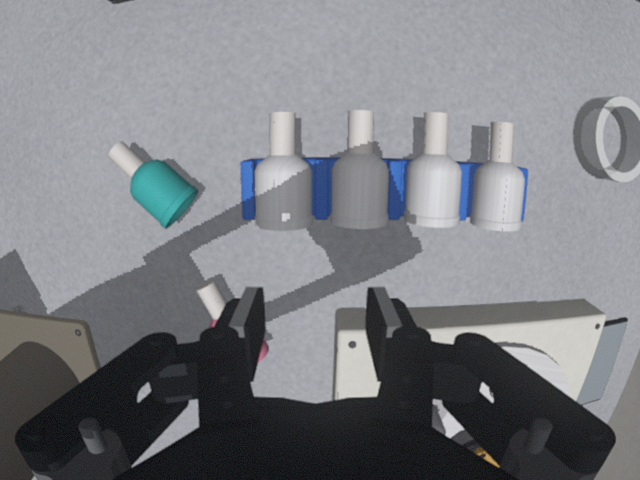

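The wrist view shows four white necks with free ends at (282,112), (361,111), (436,113) and (502,123). The bodies' mouths are near rows 228, 226, 224 and 228.

Run:
```python
from h import *
W=get_image("wrist")
for e,n,m in (((282,112),(283,154),(284,227)),((361,111),(360,152),(360,225)),((436,113),(435,152),(433,223)),((502,123),(501,161),(497,228))):
    E=onz(W,*e,.057,True);M=onz(W,*m,.06,True);N=onz(W,*n,.06,True)
    print(np.round(E[:2],4),np.round(N[:2],4),np.round(M[:2],4),np.linalg.norm(E-M),np.degrees(np.arctan2(*(M-E)[1::-1])))
```

```text
[0.3768 0.3451] [0.3776 0.3094] [0.3775 0.2465] 0.09866518560202471 -89.58641698813659
[0.4429 0.3462] [0.4421 0.3112] [0.4434 0.2483] 0.09795401058006663 -89.72472129130298
[0.5089 0.3478] [0.5078 0.3135] [0.5096 0.2505] 0.09734382172455502 -89.56849235318661
[0.5746 0.3446] [0.5736 0.3094] [0.5756 0.2465] 0.0980603811189273 -89.43570597734502
```

```bash
cat >> h.py <<'E'
RP=R.from_matrix(np.array([[0,.7071068,-.7071068],[1,0,0],[0,-.7071068,-.7071068]]).T)
PEG=dict(c=(.6964,-.0053),d=(.5222,.0467),a=(.5643,-.1302),b=(.6664,-.1059))
def RPL(phi): return R.from_euler("z",phi-90,degrees=True)*R.from_euler("x",90,degrees=True)*RP
def tcp(g,Rt): return np.array(g)-.155*Rt.as_matrix()[:,2]
def path(p,Rt,n):
    p0,r,s=tool(); rv=(r.inv()*Rt).as_rotvec(); d=r.inv().apply(np.array(p)-p0)
    print("total",np.round(d,3),np.round(rv,3),"|",round(np.degrees(np.linalg.norm(rv))),np.round(s["joint_positions"],2))
    for i in range(1,n+1):
        u=i/n; print(np.round(np.r_[d*u,rv*u],3).tolist())
E
python3 - <<'E'
from h import *
path(tcp([.5748,.332,.16],RP),RP,6)
E
```

```text
total [0.19  0.169 0.133] [-0.    -0.785 -0.   ] | 45 [ 0.45 -0.21  1.82 -0.    1.53  0.45]
[0.032, 0.028, 0.022, -0.0, -0.131, -0.0]
[0.063, 0.056, 0.044, -0.0, -0.262, -0.0]
[0.095, 0.085, 0.066, -0.0, -0.393, -0.0]
[0.126, 0.113, 0.089, -0.0, -0.524, -0.0]
[0.158, 0.141, 0.111, -0.0, -0.654, -0.0]
[0.19, 0.169, 0.133, -0.0, -0.785, -0.0]
```

Call:
move_arm([
  [0.032,0.028,0.01,0,-0.131,0,0.5],
  [0.063,0.056,0.03,0,-0.262,0,0.5],
  [0.095,0.085,0.05,0,-0.393,0,0.5],
  [0.126,0.113,0.08,0,-0.524,0,0.5],
  [0.158,0.141,0.11,0,-0.654,0,0.5],
  [0.19,0.169,0.133,0,-0.785,0,0.5],
  [0.19,0.169,0.133,0,-0.785,0,0.5],
  [0.19,0.169,0.133,0,-0.785,0,0.5],
  [0.19,0.169,0.133,0,-0.785,0,0.5],
])

```text
t: 17.92
ee_pos: [0.5748, 0.4425, 0.2752]
ee_rot: [0.655, 0.653, -0.267, 0.271]
wrist_force: [0.3, 0.4, -0.1]
finger_gap: 0.0429
finger_force: 0.0
```

Run:
```python
from h import *
path(tcp([.5748,.332,.055],RP),RP,2)
W=get_image("wrist"); S=get_image("scene"); cv2.imwrite("pics/pg.png",np.hstack([cv2.resize(W["color"],(400,300)),cv2.resize(S["color"][260:460,300:560],(390,300))]))
```

```text
total [ 0.077 -0.001  0.079] [ 0.004 -0.006 -0.004] | 0 [ 0.73  0.85  0.89 -0.6   1.92  0.67]
[0.039, -0.0, 0.04, 0.002, -0.003, -0.002]
[0.077, -0.001, 0.079, 0.004, -0.006, -0.004]
```

View pics/pg.png

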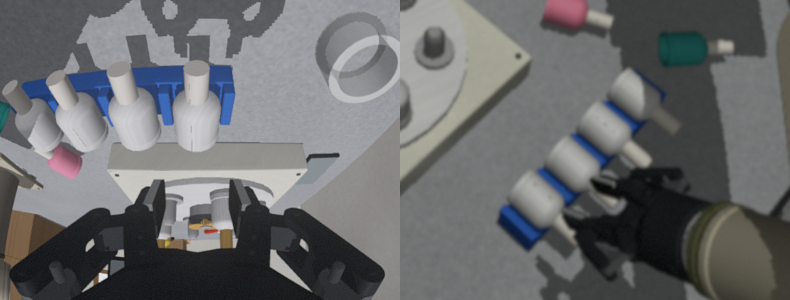

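The neck at (197,75) in the half-size wrist view is centred between the fingers. I descend and grip.

Call:
move_arm([
  [0.02,0,0.02,0,0,0,0.5],
  [0.05,0,0.05,0,0,0,0.5],
  [0.07,0,0.07,0,0,0,0.5],
  [0.077,0,0.079,0.004,-0.006,-0.004,0.5],
  [0.077,0,0.079,0.004,-0.006,-0.004,0.5],
  [0.077,0,0.079,0.004,-0.006,-0.004,0],
  [0.077,0,0.079,0.004,-0.006,-0.004,0],
  [0.077,0,0.079,0.004,-0.006,-0.004,0],
  [0.077,0,0.079,0.004,-0.006,-0.004,0],
  [0.06,0,0.06,0,0,0,0],
  [0.02,0,0.02,0,0,0,0],
  [-0.02,0,-0.02,0,0,0,0],
], grip_force=60)

```text
t: 19.52
ee_pos: [0.5738, 0.4429, 0.3]
ee_rot: [0.653, 0.654, -0.271, 0.27]
wrist_force: [1.1, -0.3, 0.4]
finger_gap: 0.0204
finger_force: 58.8
```

Run:
```python
from h import *
P=PEG["c"]; g=[P[0],P[1],.30]; path(tcp(g,RPL(20)),RPL(20),12); print(tcp(g,RPL(20)),tool()[0])
```

```text
total [-0.421  0.019  0.266] [-1.000e-03  1.354e+00  1.343e+00] | 109 [ 0.73  0.83  0.87 -0.61  1.95  0.64]
[-0.035, 0.002, 0.022, -0.0, 0.113, 0.112]
[-0.07, 0.003, 0.044, -0.0, 0.226, 0.224]
[-0.105, 0.005, 0.066, -0.0, 0.339, 0.336]
[-0.14, 0.006, 0.089, -0.0, 0.451, 0.448]
[-0.175, 0.008, 0.111, -0.0, 0.564, 0.559]
[-0.211, 0.009, 0.133, -0.0, 0.677, 0.671]
[-0.246, 0.011, 0.155, -0.001, 0.79, 0.783]
[-0.281, 0.013, 0.177, -0.001, 0.903, 0.895]
[-0.316, 0.014, 0.199, -0.001, 1.016, 1.007]
[-0.351, 0.016, 0.222, -0.001, 1.129, 1.119]
[-0.386, 0.017, 0.244, -0.001, 1.241, 1.231]
[-0.421, 0.019, 0.266, -0.001, 1.354, 1.343]
[ 0.59340823 -0.04278594  0.40960155] [0.5737856  0.44288597 0.29996287]
```

Gripped. I lift higher before carrying it over.

Call:
move_arm([
  [-0.02,0,-0.02,0,0,0,0],
  [-0.06,0,-0.06,0,0,0,0],
  [-0.1,0,-0.1,0,0,0,0],
  [-0.1,0,-0.1,0,0,0,0],
  [-0.1,0,-0.1,0,0,0,0],
])

```text
t: 20.15
ee_pos: [0.5741, 0.4431, 0.4383]
ee_rot: [0.653, 0.654, -0.271, 0.27]
wrist_force: [-0.6, 0.0, -1.8]
finger_gap: 0.0206
finger_force: 58.8
```

Run:
```python
from h import *
P=PEG["c"]; g=[P[0],P[1],.33]; path(tcp(g,RPL(20)),RPL(20),12); print(tcp(g,RPL(20)),tool()[0])
```

```text
total [-0.345  0.019  0.343] [-1.000e-03  1.354e+00  1.343e+00] | 109 [ 0.73  0.77  0.71 -0.67  2.13  0.49]
[-0.029, 0.002, 0.029, -0.0, 0.113, 0.112]
[-0.057, 0.003, 0.057, -0.0, 0.226, 0.224]
[-0.086, 0.005, 0.086, -0.0, 0.339, 0.336]
[-0.115, 0.006, 0.114, -0.0, 0.451, 0.448]
[-0.144, 0.008, 0.143, -0.001, 0.564, 0.56]
[-0.172, 0.009, 0.171, -0.001, 0.677, 0.671]
[-0.201, 0.011, 0.2, -0.001, 0.79, 0.783]
[-0.23, 0.012, 0.228, -0.001, 0.903, 0.895]
[-0.258, 0.014, 0.257, -0.001, 1.016, 1.007]
[-0.287, 0.015, 0.285, -0.001, 1.128, 1.119]
[-0.316, 0.017, 0.314, -0.001, 1.241, 1.231]
[-0.345, 0.019, 0.343, -0.001, 1.354, 1.343]
[ 0.59340823 -0.04278594  0.43960155] [0.57406134 0.4430763  0.43828523]
```

Call:
move_arm([
  [-0.029,0.002,0.029,0,0.113,0.112,0],
  [-0.057,0.003,0.057,0,0.226,0.224,0],
  [-0.086,0.005,0.086,0,0.339,0.336,0],
  [-0.115,0.006,0.115,0,0.451,0.448,0],
  [-0.144,0.008,0.144,0,0.564,0.56,0],
  [-0.172,0.009,0.172,0,0.677,0.671,0],
  [-0.2,0.011,0.2,0,0.79,0.783,0],
  [-0.23,0.012,0.228,0,0.903,0.895,0],
  [-0.258,0.014,0.257,0,1.016,1.007,0],
  [-0.287,0.015,0.285,0,1.128,1.119,0],
  [-0.316,0.017,0.314,0,1.241,1.231,0],
  [-0.345,0.019,0.343,0,1.354,1.343,0],
])

```text
t: 21.65
ee_pos: [0.593, -0.0446, 0.4371]
ee_rot: [0.91, 0.158, 0.377, -0.069]
wrist_force: [-0.3, 0.7, -0.4]
finger_gap: 0.0201
finger_force: 58.7
```

Call:
move_arm([
  [0,0,0,0,0,0,0],
  [0,0,0,0,0,0,0],
  [0,0,0,0,0,0,0],
])

```text
t: 22.02
ee_pos: [0.5938, -0.0421, 0.4396]
ee_rot: [0.91, 0.161, 0.376, -0.067]
wrist_force: [-0.2, -0.2, -0.4]
finger_gap: 0.0204
finger_force: 58.8
```

Run:
```python
from h import *
P=PEG["c"]; path(tcp([P[0],P[1],.245],RPL(20)),RPL(20),2); path(tcp([P[0],P[1],.16],RPL(20)),RPL(20),1)
W=get_image("wrist"); T=get_image("side"); cv2.imwrite("pics/pc.png",np.hstack([cv2.resize(W["color"],(400,300)),cv2.resize(T["color"][110:310,160:420],(390,300))]))
```

```text
total [-0.06   0.001  0.06 ] [-0.002  0.002  0.001] | 0 [-0.3  -0.2   1.85  0.57  0.91  0.7 ]
[-0.03, 0.0, 0.03, -0.001, 0.001, 0.0]
[-0.06, 0.001, 0.06, -0.002, 0.002, 0.001]
total [-0.12   0.001  0.12 ] [-0.002  0.002  0.001] | 0 [-0.3  -0.2   1.85  0.57  0.91  0.7 ]
[-0.12, 0.001, 0.12, -0.002, 0.002, 0.001]
```

View pics/pc.png

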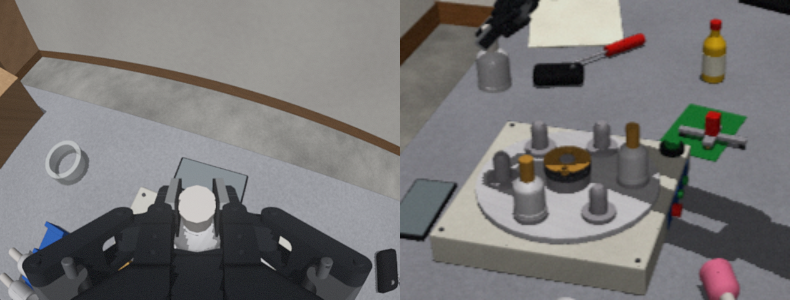

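The shell hangs vertically in both views. I lower it onto the peg.

Call:
move_arm([
  [-0.02,0,0.02,0,0,0,0],
  [-0.05,0.001,0.05,0,0,0,0],
  [-0.08,0.001,0.08,0,0,0,0],
  [-0.1,0.001,0.1,0,0,0,0],
  [-0.11,0.001,0.11,0,0,0,0],
  [-0.11,0.001,0.11,0,0,0,0],
  [-0.114,0.001,0.114,0,0,0,0],
  [-0.118,0.001,0.118,0,0,0,0],
  [-0.118,0.001,0.118,0,0,0,0],
])

```text
t: 23.25
ee_pos: [0.5942, -0.0442, 0.2735]
ee_rot: [0.91, 0.16, 0.377, -0.067]
wrist_force: [0.9, -0.2, -0.3]
finger_gap: 0.0205
finger_force: 58.8
```

Run:
```python
from h import *
P=PEG["c"]; path(tcp([P[0],P[1],.158],RPL(20)),RPL(20),1); p,r,s=tool(); print(p+.155*r.as_matrix()[:,2],s["wrist_force"])
```

```text
total [-0.004 -0.002  0.004] [-0. -0. -0.] | 0 [-0.3  -0.03  2.01  0.79  0.64  0.4 ]
[-0.004, -0.002, 0.004, -0.0, -0.0, -0.0]
[ 0.69718109 -0.00667349  0.16395654] [ 0.88794139 -0.2214252  -0.3350528 ]
```

Call:
move_arm([
  [-0.002,-0.001,0.002,0,0,0,0],
  [-0.004,-0.002,0.004,0,0,0,0],
  [-0.006,-0.002,0.006,0,0,0,0],
  [-0.006,-0.002,0.006,0,0,0,0],
])

```text
t: 23.75
ee_pos: [0.5951, -0.0427, 0.2689]
ee_rot: [0.909, 0.16, 0.38, -0.066]
wrist_force: [-9.0, 0.3, 15.7]
finger_gap: 0.0204
finger_force: 60.3
```

It is seated, with 16 N upward. I release and rise.

Call:
move_arm([
  [0.002,0,-0.002,0,0,0,0],
  [0.002,0,-0.002,0,0,0,0.45],
  [0.002,0,-0.002,0,0,0,0.45],
  [0.002,0,-0.002,0,0,0,0.45],
  [0.002,0,-0.002,0,0,0,0.45],
  [0.015,0,-0.015,0,0,0,0.45],
  [0.04,0,-0.04,0,0,0,0.5],
  [0.08,0,-0.08,0,0,0,0.5],
  [0.115,0,-0.115,0,0,0,0.5],
  [0.115,0,-0.115,0,0,0,0.5],
])

```text
t: 25.0
ee_pos: [0.5946, -0.0427, 0.4347]
ee_rot: [0.908, 0.161, 0.382, -0.065]
wrist_force: [0.2, -0.6, 0.6]
finger_gap: 0.0423
finger_force: 0.0
```

Run:
```python
from h import *
path(tcp([.509,.334,.26],RP),RP,12)
W=get_image("wrist"); T=get_image("side"); S=get_image("scene"); cv2.imwrite("pics/pc2.png",np.hstack([cv2.resize(S["color"][200:360,150:350],(375,300)),cv2.resize(T["color"][110:310,160:420],(390,300))]))
```

```text
total [ 0.015 -0.487  0.105] [ 0.012 -1.359 -1.343] | 109 [-0.3  -0.2   1.86  0.58  0.89  0.69]
[0.001, -0.041, 0.009, 0.001, -0.113, -0.112]
[0.003, -0.081, 0.017, 0.002, -0.226, -0.224]
[0.004, -0.122, 0.026, 0.003, -0.34, -0.336]
[0.005, -0.162, 0.035, 0.004, -0.453, -0.448]
[0.006, -0.203, 0.044, 0.005, -0.566, -0.559]
[0.008, -0.243, 0.052, 0.006, -0.679, -0.671]
[0.009, -0.284, 0.061, 0.007, -0.793, -0.783]
[0.01, -0.324, 0.07, 0.008, -0.906, -0.895]
[0.012, -0.365, 0.079, 0.009, -1.019, -1.007]
[0.013, -0.406, 0.087, 0.01, -1.132, -1.119]
[0.014, -0.446, 0.096, 0.011, -1.245, -1.231]
[0.015, -0.487, 0.105, 0.012, -1.359, -1.343]
```

View pics/pc2.png

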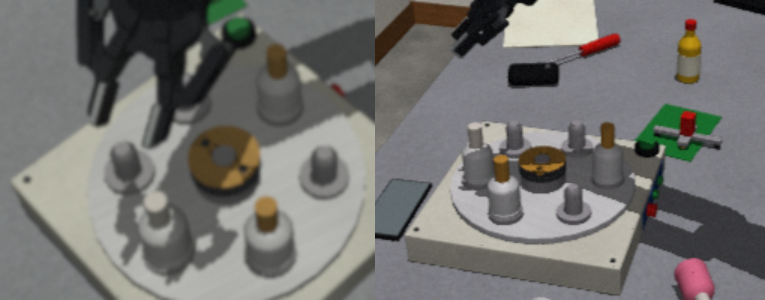

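The first shell stands upright on peg c at the same height as the brass-necked ones. Back for the second.

Call:
move_arm([
  [0.001,-0.04,0.0,0,-0.113,-0.112,0.5],
  [0.003,-0.081,0.0,0.002,-0.226,-0.224,0.5],
  [0.004,-0.122,0.01,0.003,-0.34,-0.336,0.5],
  [0.005,-0.162,0.02,0.004,-0.453,-0.448,0.5],
  [0.006,-0.203,0.03,0.005,-0.566,-0.56,0.5],
  [0.008,-0.243,0.04,0.006,-0.679,-0.671,0.5],
  [0.009,-0.284,0.05,0.007,-0.793,-0.783,0.5],
  [0.01,-0.324,0.06,0.008,-0.906,-0.895,0.5],
  [0.012,-0.365,0.07,0.009,-1.019,-1.007,0.5],
  [0.013,-0.406,0.08,0.01,-1.132,-1.119,0.5],
  [0.014,-0.446,0.09,0.011,-1.245,-1.231,0.5],
  [0.015,-0.487,0.105,0.012,-1.359,-1.343,0.5],
])

```text
t: 26.65
ee_pos: [0.5061, 0.4453, 0.3619]
ee_rot: [0.649, 0.656, -0.277, 0.267]
wrist_force: [1.9, 0.1, 0.7]
finger_gap: 0.0425
finger_force: 0.0
```

Call:
move_arm([
  [0,0,0,0,0,0,0.5],
  [0,0,0,0,0,0,0.5],
  [0,0,0,0,0,0,0.5],
])

```text
t: 27.02
ee_pos: [0.5073, 0.4431, 0.3657]
ee_rot: [0.653, 0.655, -0.272, 0.266]
wrist_force: [-0.5, 1.0, 1.1]
finger_gap: 0.0426
finger_force: 0.0
```

Run:
```python
from h import *
path(tcp([.509,.335,.12],RP),RP,1);path(tcp([.509,.335,.055],RP),RP,1)
W=get_image("wrist"); h=cv2.cvtColor(W["color"],cv2.COLOR_BGR2HSV); 
for q in ([.4428,.346,.055],[.509,.3475,.055],[.5748,.345,.055]): print(np.round(proj(W,q,True)))
m=((h[...,2]>150)&(h[...,1]<50)).astype(np.uint8)
u,v=map(int,proj(W,[.509,.335,.066],True)); xs=np.nonzero(m[v,u-40:u+40])[0]+u-40; print(u,v,xs.min(),xs.max(),len(xs)); print(onz(W,xs.mean(),v,.06,True))
```

```text
total [0.097 0.003 0.096] [-0.007 -0.004  0.006] | 1 [ 0.78  0.65  1.01 -0.58  2.02  0.67]
[0.097, 0.003, 0.096, -0.007, -0.004, 0.006]
total [0.143 0.004 0.142] [-0.007 -0.004  0.006] | 1 [ 0.78  0.65  1.01 -0.58  2.02  0.67]
[0.143, 0.004, 0.142, -0.007, -0.004, 0.006]
[229.  30.]
[323.  25.]
[416.  33.]
323 47 311 335 25
[0.50896947 0.33175765 0.06      ]
```

The neck is confirmed at x = 0.509.

Call:
move_arm([
  [0.03,0.001,0.03,-0.007,-0.004,0.006,0.5],
  [0.065,0.002,0.065,-0.007,-0.004,0.006,0.5],
  [0.1,0.003,0.1,-0.007,-0.004,0.006,0.5],
  [0.125,0.003,0.125,-0.007,-0.004,0.006,0.5],
  [0.14,0.0035,0.14,-0.007,-0.004,0.006,0.5],
  [0.143,0.0035,0.142,-0.007,-0.004,0.006,0.5],
  [0.143,0.0035,0.142,-0.007,-0.004,0.006,0.5],
  [0.143,0.0035,0.142,-0.007,-0.004,0.006,0],
  [0.143,0.0035,0.142,-0.007,-0.004,0.006,0],
  [0.143,0.0035,0.142,-0.007,-0.004,0.006,0],
  [0.143,0.0035,0.142,-0.007,-0.004,0.006,0],
])

```text
t: 28.45
ee_pos: [0.5085, 0.4462, 0.1646]
ee_rot: [0.653, 0.654, -0.27, 0.271]
wrist_force: [0.8, 2.9, 6.9]
finger_gap: 0.0202
finger_force: 58.7
```

Call:
move_arm([
  [-0.02,0,-0.02,0,0,0,0],
  [-0.05,0,-0.05,0,0,0,0],
  [-0.09,0,-0.09,0,0,0,0],
  [-0.13,0,-0.13,0,0,0,0],
  [-0.17,0,-0.17,0,0,0,0],
  [-0.195,0,-0.195,0,0,0,0],
  [-0.195,0,-0.195,0,0,0,0],
])

```text
t: 29.32
ee_pos: [0.5084, 0.4458, 0.4452]
ee_rot: [0.654, 0.654, -0.267, 0.271]
wrist_force: [-0.0, 0.6, -0.8]
finger_gap: 0.0205
finger_force: 58.8
```

Run:
```python
from h import *
P=PEG["b"]; g=[P[0],P[1],.33]; path(tcp(g,RPL(20)),RPL(20),12)
```

```text
total [-0.415  0.055  0.419] [1.000e-03 1.347e+00 1.341e+00] | 109 [ 0.79  0.62  0.91 -0.63  2.12  0.59]
[-0.035, 0.005, 0.035, 0.0, 0.112, 0.112]
[-0.069, 0.009, 0.07, 0.0, 0.225, 0.223]
[-0.104, 0.014, 0.105, 0.0, 0.337, 0.335]
[-0.138, 0.018, 0.14, 0.0, 0.449, 0.447]
[-0.173, 0.023, 0.174, 0.001, 0.561, 0.559]
[-0.207, 0.027, 0.209, 0.001, 0.674, 0.67]
[-0.242, 0.032, 0.244, 0.001, 0.786, 0.782]
[-0.276, 0.036, 0.279, 0.001, 0.898, 0.894]
[-0.311, 0.041, 0.314, 0.001, 1.01, 1.005]
[-0.345, 0.045, 0.349, 0.001, 1.123, 1.117]
[-0.38, 0.05, 0.384, 0.001, 1.235, 1.229]
[-0.415, 0.055, 0.419, 0.001, 1.347, 1.341]
```

Call:
move_arm([
  [-0.035,0.005,0.035,0,0.112,0.112,0],
  [-0.069,0.009,0.07,0,0.225,0.223,0],
  [-0.104,0.014,0.105,0,0.337,0.335,0],
  [-0.138,0.018,0.14,0,0.449,0.447,0],
  [-0.173,0.023,0.174,0,0.561,0.559,0],
  [-0.207,0.027,0.209,0,0.674,0.67,0],
  [-0.242,0.032,0.244,0,0.786,0.782,0],
  [-0.276,0.036,0.279,0,0.898,0.894,0],
  [-0.311,0.041,0.314,0,1.01,1.005,0],
  [-0.345,0.045,0.349,0,1.123,1.117,0],
  [-0.38,0.05,0.384,0,1.235,1.229,0],
  [-0.415,0.055,0.419,0.001,1.347,1.341,0],
])

```text
t: 30.82
ee_pos: [0.5636, -0.1452, 0.4357]
ee_rot: [0.911, 0.159, 0.375, -0.065]
wrist_force: [0.4, 1.5, -1.1]
finger_gap: 0.0204
finger_force: 58.7
```

Call:
move_arm([
  [0,0,0,0,0,0,0],
  [0,0,0,0,0,0,0],
  [0,0,0,0,0,0,0],
])

```text
t: 31.2
ee_pos: [0.5644, -0.1423, 0.4364]
ee_rot: [0.911, 0.163, 0.373, -0.064]
wrist_force: [0.2, -0.8, -0.8]
finger_gap: 0.0204
finger_force: 58.9
```

Run:
```python
from h import *
P=PEG["b"]; path(tcp([P[0],P[1],.168],RPL(20)),RPL(20),1)
```

```text
total [-0.112  0.     0.112] [0.001 0.009 0.005] | 1 [-0.51 -0.2   1.85  0.67  1.03  0.49]
[-0.112, 0.0, 0.112, 0.001, 0.009, 0.005]
```

Call:
move_arm([
  [-0.02,0,0.02,0,0.009,0.005,0],
  [-0.05,0,0.05,0,0.009,0.005,0],
  [-0.08,0,0.08,0,0.009,0.005,0],
  [-0.1,0,0.1,0,0.009,0.005,0],
  [-0.11,0,0.11,0,0.009,0.005,0],
  [-0.112,0,0.112,0,0.009,0.005,0],
  [-0.114,0,0.114,0,0.009,0.005,0],
  [-0.116,0,0.116,0,0.009,0.005,0],
  [-0.116,0,0.116,0,0.009,0.005,0],
])

```text
t: 32.33
ee_pos: [0.5635, -0.145, 0.273]
ee_rot: [0.91, 0.159, 0.378, -0.065]
wrist_force: [0.4, 0.7, -0.9]
finger_gap: 0.0204
finger_force: 58.9
```

Run:
```python
from h import *
P=PEG["b"]; path(tcp([P[0],P[1],.159],RPL(20)),RPL(20),1); p,r,s=tool(); print(p+.155*r.as_matrix()[:,2],s["wrist_force"])
```

```text
total [-0.003 -0.002  0.003] [ 0.003 -0.001 -0.002] | 0 [-0.52 -0.02  2.01  0.86  0.79  0.19]
[-0.003, -0.002, 0.003, 0.003, -0.001, -0.002]
[ 0.66674636 -0.10788235  0.16353073] [ 0.44294353  0.70584758 -0.94903002]
```

Call:
move_arm([
  [-0.002,-0.001,0.002,0,0,0,0],
  [-0.004,-0.002,0.004,0,0,0,0],
  [-0.005,-0.002,0.005,0,0,0,0],
  [-0.005,-0.002,0.005,0,0,0,0],
])

```text
t: 32.83
ee_pos: [0.5645, -0.1439, 0.2702]
ee_rot: [0.909, 0.159, 0.381, -0.064]
wrist_force: [-11.0, -0.2, 21.0]
finger_gap: 0.0203
finger_force: 61.3
```

Seated. Release and rise.

Call:
move_arm([
  [0.002,0,-0.002,0,0,0,0],
  [0.002,0,-0.002,0,0,0,0.45],
  [0.002,0,-0.002,0,0,0,0.45],
  [0.002,0,-0.002,0,0,0,0.45],
  [0.002,0,-0.002,0,0,0,0.45],
  [0.015,0,-0.015,0,0,0,0.45],
  [0.04,0,-0.04,0,0,0,0.5],
  [0.08,0,-0.08,0,0,0,0.5],
  [0.115,0,-0.115,0,0,0,0.5],
  [0.115,0,-0.115,0,0,0,0.5],
])

```text
t: 34.08
ee_pos: [0.5635, -0.1434, 0.4346]
ee_rot: [0.908, 0.16, 0.381, -0.063]
wrist_force: [0.2, 0.3, -0.2]
finger_gap: 0.0429
finger_force: 0.0
```

Run:
```python
from h import *
path(tcp([.4428,.334,.26],RP),RP,12)
```

```text
total [ 0.017 -0.594  0.103] [ 0.013 -1.355 -1.345] | 109 [-0.52 -0.2   1.86  0.69  1.01  0.47]
[0.001, -0.049, 0.009, 0.001, -0.113, -0.112]
[0.003, -0.099, 0.017, 0.002, -0.226, -0.224]
[0.004, -0.148, 0.026, 0.003, -0.339, -0.336]
[0.006, -0.198, 0.034, 0.004, -0.452, -0.448]
[0.007, -0.247, 0.043, 0.005, -0.565, -0.561]
[0.008, -0.297, 0.052, 0.006, -0.678, -0.673]
[0.01, -0.346, 0.06, 0.007, -0.79, -0.785]
[0.011, -0.396, 0.069, 0.009, -0.903, -0.897]
[0.013, -0.445, 0.077, 0.01, -1.016, -1.009]
[0.014, -0.495, 0.086, 0.011, -1.129, -1.121]
[0.015, -0.544, 0.095, 0.012, -1.242, -1.233]
[0.017, -0.594, 0.103, 0.013, -1.355, -1.345]
```

Call:
move_arm([
  [0.001,-0.049,0.0,0,-0.113,-0.112,0.5],
  [0.003,-0.099,0.0,0.002,-0.226,-0.224,0.5],
  [0.004,-0.148,0.01,0.003,-0.339,-0.336,0.5],
  [0.006,-0.198,0.02,0.004,-0.452,-0.448,0.5],
  [0.007,-0.247,0.03,0.005,-0.565,-0.56,0.5],
  [0.008,-0.297,0.04,0.006,-0.678,-0.673,0.5],
  [0.01,-0.346,0.05,0.007,-0.79,-0.785,0.5],
  [0.011,-0.396,0.06,0.008,-0.903,-0.897,0.5],
  [0.013,-0.445,0.07,0.009,-1.016,-1.009,0.5],
  [0.014,-0.495,0.08,0.01,-1.129,-1.121,0.5],
  [0.015,-0.544,0.09,0.011,-1.242,-1.233,0.5],
  [0.017,-0.594,0.103,0.013,-1.355,-1.345,0.5],
])

```text
t: 35.58
ee_pos: [0.4404, 0.4462, 0.3656]
ee_rot: [0.651, 0.656, -0.274, 0.267]
wrist_force: [0.9, -0.1, 0.0]
finger_gap: 0.0424
finger_force: 0.0
```

Call:
move_arm([
  [0,0,0,0,0,0,0.5],
  [0,0,0,0,0,0,0.5],
  [0,0,0,0,0,0,0.5],
])

```text
t: 35.95
ee_pos: [0.4416, 0.4436, 0.3685]
ee_rot: [0.654, 0.655, -0.271, 0.266]
wrist_force: [-0.3, 0.9, 0.2]
finger_gap: 0.0428
finger_force: 0.0
```

Run:
```python
from h import *
path(tcp([.4428,.333,.055],RP),RP,1)
W=get_image("wrist"); h=cv2.cvtColor(W["color"],cv2.COLOR_BGR2HSV)
m=((h[...,2]>110)&(h[...,1]<50)).astype(np.uint8)
u,v=map(int,proj(W,[.4428,.335,.066],True)); xs=np.nonzero(m[v,u-40:u+40])[0]+u-40; print(u,v,xs.min(),xs.max(),len(xs)); print(onz(W,xs.mean(),v,.06,True))
```

```text
total [0.142 0.003 0.146] [-0.006 -0.007  0.004] | 1 [ 0.85  0.53  1.17 -0.54  2.02  0.75]
[0.142, 0.003, 0.146, -0.006, -0.007, 0.004]
321 47 307 336 30
[0.44271735 0.33153112 0.06      ]
```

Call:
move_arm([
  [0.03,0.001,0.03,-0.006,-0.007,0.004,0.5],
  [0.065,0.002,0.065,-0.006,-0.007,0.004,0.5],
  [0.1,0.002,0.1,-0.006,-0.007,0.004,0.5],
  [0.125,0.002,0.127,-0.006,-0.007,0.004,0.5],
  [0.14,0.0025,0.143,-0.006,-0.007,0.004,0.5],
  [0.142,0.0025,0.146,-0.006,-0.007,0.004,0.5],
  [0.142,0.0025,0.146,-0.006,-0.007,0.004,0.5],
  [0.142,0.0025,0.146,-0.006,-0.007,0.004,0],
  [0.142,0.0025,0.146,-0.006,-0.007,0.004,0],
  [0.142,0.0025,0.146,-0.006,-0.007,0.004,0],
  [0.142,0.0025,0.146,-0.006,-0.007,0.004,0],
])

```text
t: 37.38
ee_pos: [0.4422, 0.4436, 0.1651]
ee_rot: [0.653, 0.654, -0.271, 0.271]
wrist_force: [0.6, 2.8, 6.1]
finger_gap: 0.0204
finger_force: 58.7
```

Call:
move_arm([
  [-0.02,0,-0.02,0,0,0,0],
  [-0.05,0,-0.05,0,0,0,0],
  [-0.09,0,-0.09,0,0,0,0],
  [-0.13,0,-0.13,0,0,0,0],
  [-0.17,0,-0.17,0,0,0,0],
  [-0.195,0,-0.195,0,0,0,0],
  [-0.195,0,-0.195,0,0,0,0],
])

```text
t: 38.25
ee_pos: [0.4424, 0.4437, 0.4437]
ee_rot: [0.654, 0.654, -0.268, 0.271]
wrist_force: [1.1, 0.4, -1.7]
finger_gap: 0.0204
finger_force: 58.7
```

Run:
```python
from h import *
P=PEG["a"]; g=[P[0],P[1],.33]; path(tcp(g,RPL(20)),RPL(20),12)
```

```text
total [-0.431  0.018  0.434] [1.000e-03 1.349e+00 1.342e+00] | 109 [ 0.85  0.49  1.09 -0.58  2.12  0.68]
[-0.036, 0.002, 0.036, 0.0, 0.112, 0.112]
[-0.072, 0.003, 0.072, 0.0, 0.225, 0.224]
[-0.108, 0.005, 0.108, 0.0, 0.337, 0.335]
[-0.144, 0.006, 0.145, 0.0, 0.45, 0.447]
[-0.18, 0.008, 0.181, 0.0, 0.562, 0.559]
[-0.215, 0.009, 0.217, 0.0, 0.675, 0.671]
[-0.251, 0.011, 0.253, 0.0, 0.787, 0.783]
[-0.287, 0.012, 0.289, 0.0, 0.9, 0.895]
[-0.323, 0.014, 0.325, 0.0, 1.012, 1.006]
[-0.359, 0.015, 0.362, 0.0, 1.124, 1.118]
[-0.395, 0.017, 0.398, 0.0, 1.237, 1.23]
[-0.431, 0.018, 0.434, 0.001, 1.349, 1.342]
```

Call:
move_arm([
  [-0.036,0.002,0.036,0,0.112,0.112,0],
  [-0.072,0.003,0.072,0,0.225,0.224,0],
  [-0.108,0.005,0.108,0,0.337,0.335,0],
  [-0.144,0.006,0.145,0,0.45,0.447,0],
  [-0.18,0.008,0.181,0,0.562,0.559,0],
  [-0.215,0.009,0.217,0,0.675,0.671,0],
  [-0.251,0.011,0.253,0,0.787,0.783,0],
  [-0.287,0.012,0.289,0,0.9,0.895,0],
  [-0.323,0.014,0.325,0,1.012,1.006,0],
  [-0.359,0.015,0.362,0,1.124,1.118,0],
  [-0.395,0.017,0.398,0,1.237,1.23,0],
  [-0.431,0.018,0.434,0.001,1.349,1.342,0],
])

```text
t: 39.75
ee_pos: [0.4605, -0.1699, 0.4371]
ee_rot: [0.911, 0.158, 0.375, -0.066]
wrist_force: [1.0, 0.6, -1.4]
finger_gap: 0.0201
finger_force: 58.8
```

Call:
move_arm([
  [0,0,0,0,0,0,0],
  [0,0,0,0,0,0,0],
  [0,0,0,0,0,0,0],
])

```text
t: 40.12
ee_pos: [0.4614, -0.1667, 0.4379]
ee_rot: [0.911, 0.162, 0.373, -0.065]
wrist_force: [0.2, -0.6, -0.9]
finger_gap: 0.0202
finger_force: 58.9
```

Run:
```python
from h import *
P=PEG["a"]; path(tcp([P[0],P[1],.168],RPL(20)),RPL(20),1)
```

```text
total [-0.113  0.     0.114] [0.    0.008 0.004] | 1 [-0.69 -0.44  2.04  0.71  1.19  0.37]
[-0.113, 0.0, 0.114, 0.0, 0.008, 0.004]
```

Call:
move_arm([
  [-0.02,0,0.02,0,0.008,0.004,0],
  [-0.05,0,0.05,0,0.008,0.004,0],
  [-0.08,0,0.08,0,0.008,0.004,0],
  [-0.1,0,0.1,0,0.008,0.004,0],
  [-0.11,0,0.11,0,0.008,0.004,0],
  [-0.113,0,0.114,0,0.008,0.004,0],
  [-0.115,0,0.116,0,0.008,0.004,0],
  [-0.117,0,0.118,0,0.008,0.004,0],
  [-0.117,0,0.118,0,0.008,0.004,0],
])

```text
t: 41.25
ee_pos: [0.461, -0.1691, 0.2727]
ee_rot: [0.91, 0.159, 0.378, -0.065]
wrist_force: [-0.2, 0.1, -1.6]
finger_gap: 0.0204
finger_force: 58.9
```

Run:
```python
from h import *
P=PEG["a"]; path(tcp([P[0],P[1],.159],RPL(20)),RPL(20),1); p,r,s=tool(); print(p+.155*r.as_matrix()[:,2],s["wrist_force"])
```

```text
total [-0.002 -0.001  0.003] [ 0.003 -0.001 -0.001] | 0 [-0.7  -0.26  2.22  0.87  0.93  0.07]
[-0.002, -0.001, 0.003, 0.003, -0.001, -0.001]
[ 0.56433318 -0.1319869   0.16320135] [-0.21414052  0.10714749 -1.56009167]
```

Call:
move_arm([
  [-0.002,-0.001,0.002,0,0,0,0],
  [-0.004,-0.0015,0.004,0,0,0,0],
  [-0.005,-0.0015,0.005,0,0,0,0],
  [-0.005,-0.0015,0.005,0,0,0,0],
])

```text
t: 41.75
ee_pos: [0.4619, -0.1684, 0.2691]
ee_rot: [0.909, 0.16, 0.38, -0.065]
wrist_force: [-12.4, 0.4, 22.6]
finger_gap: 0.0205
finger_force: 61.4
```

Call:
move_arm([
  [0.002,0,-0.002,0,0,0,0],
  [0.002,0,-0.002,0,0,0,0.45],
  [0.002,0,-0.002,0,0,0,0.45],
  [0.002,0,-0.002,0,0,0,0.45],
  [0.002,0,-0.002,0,0,0,0.45],
  [0.015,0,-0.015,0,0,0,0.45],
  [0.04,0,-0.04,0,0,0,0.5],
  [0.08,0,-0.08,0,0,0,0.5],
  [0.115,0,-0.115,0,0,0,0.5],
  [0.115,0,-0.115,0,0,0,0.5],
])

```text
t: 43.0
ee_pos: [0.461, -0.168, 0.4335]
ee_rot: [0.909, 0.16, 0.38, -0.063]
wrist_force: [1.0, -0.2, -0.4]
finger_gap: 0.0429
finger_force: 0.0
```

Run:
```python
from h import *
path(tcp([.3772,.333,.26],RP),RP,12)
```

```text
total [ 0.048 -0.603  0.133] [ 0.012 -1.354 -1.345] | 109 [-0.7  -0.45  2.06  0.73  1.17  0.35]
[0.004, -0.05, 0.011, 0.001, -0.113, -0.112]
[0.008, -0.101, 0.022, 0.002, -0.226, -0.224]
[0.012, -0.151, 0.033, 0.003, -0.338, -0.336]
[0.016, -0.201, 0.044, 0.004, -0.451, -0.448]
[0.02, -0.251, 0.055, 0.005, -0.564, -0.56]
[0.024, -0.302, 0.066, 0.006, -0.677, -0.672]
[0.028, -0.352, 0.077, 0.007, -0.79, -0.784]
[0.032, -0.402, 0.088, 0.008, -0.902, -0.896]
[0.036, -0.452, 0.099, 0.009, -1.015, -1.008]
[0.04, -0.503, 0.11, 0.01, -1.128, -1.12]
[0.044, -0.553, 0.122, 0.011, -1.241, -1.233]
[0.048, -0.603, 0.133, 0.012, -1.354, -1.345]
```

Call:
move_arm([
  [0.004,-0.05,0.0,0,-0.113,-0.112,0.5],
  [0.008,-0.101,0.01,0.002,-0.226,-0.224,0.5],
  [0.012,-0.151,0.02,0.003,-0.338,-0.336,0.5],
  [0.016,-0.201,0.03,0.004,-0.451,-0.448,0.5],
  [0.02,-0.251,0.045,0.005,-0.564,-0.56,0.5],
  [0.024,-0.302,0.06,0.006,-0.677,-0.672,0.5],
  [0.028,-0.352,0.075,0.007,-0.79,-0.784,0.5],
  [0.032,-0.402,0.088,0.008,-0.902,-0.896,0.5],
  [0.036,-0.452,0.1,0.009,-1.015,-1.008,0.5],
  [0.04,-0.503,0.11,0.01,-1.128,-1.12,0.5],
  [0.044,-0.553,0.122,0.011,-1.241,-1.233,0.5],
  [0.048,-0.603,0.133,0.012,-1.354,-1.345,0.5],
])

```text
t: 44.5
ee_pos: [0.3756, 0.4448, 0.3658]
ee_rot: [0.65, 0.656, -0.274, 0.267]
wrist_force: [0.4, -0.0, 0.3]
finger_gap: 0.0427
finger_force: 0.0
```

Call:
move_arm([
  [0,0,0,0,0,0,0.5],
  [0,0,0,0,0,0,0.5],
  [0,0,0,0,0,0,0.5],
])

```text
t: 44.88
ee_pos: [0.3766, 0.4422, 0.3687]
ee_rot: [0.654, 0.655, -0.271, 0.266]
wrist_force: [0.7, 0.4, 0.1]
finger_gap: 0.0424
finger_force: 0.0
```

Run:
```python
from h import *
path(tcp([.3772,.332,.055],RP),RP,1)
W=get_image("wrist"); h=cv2.cvtColor(W["color"],cv2.COLOR_BGR2HSV)
m=((h[...,2]>110)&(h[...,1]<50)).astype(np.uint8)
u,v=map(int,proj(W,[.3772,.333,.066],True)); xs=np.nonzero(m[v,u-40:u+40])[0]+u-40; print(u,v,xs.min(),xs.max(),len(xs)); print(onz(W,xs.mean(),v,.06,True))
```

```text
total [0.143 0.002 0.146] [-0.005 -0.007  0.004] | 1 [ 0.92  0.42  1.31 -0.49  2.02  0.84]
[0.143, 0.002, 0.146, -0.005, -0.007, 0.004]
320 47 307 334 28
[0.37740973 0.33010314 0.06      ]
```

Call:
move_arm([
  [0.03,0.001,0.03,-0.005,-0.007,0.004,0.5],
  [0.065,0.001,0.065,-0.005,-0.007,0.004,0.5],
  [0.1,0.0015,0.1,-0.005,-0.007,0.004,0.5],
  [0.125,0.0015,0.127,-0.005,-0.007,0.004,0.5],
  [0.14,0.002,0.143,-0.005,-0.007,0.004,0.5],
  [0.143,0.002,0.146,-0.005,-0.007,0.004,0.5],
  [0.143,0.002,0.146,-0.005,-0.007,0.004,0.5],
  [0.143,0.002,0.146,-0.005,-0.007,0.004,0],
  [0.143,0.002,0.146,-0.005,-0.007,0.004,0],
  [0.143,0.002,0.146,-0.005,-0.007,0.004,0],
  [0.143,0.002,0.146,-0.005,-0.007,0.004,0],
])

```text
t: 46.3
ee_pos: [0.377, 0.4429, 0.1646]
ee_rot: [0.653, 0.654, -0.27, 0.271]
wrist_force: [1.0, 3.6, 6.1]
finger_gap: 0.0203
finger_force: 58.7
```

Call:
move_arm([
  [-0.02,0,-0.02,0,0,0,0],
  [-0.05,0,-0.05,0,0,0,0],
  [-0.09,0,-0.09,0,0,0,0],
  [-0.13,0,-0.13,0,0,0,0],
  [-0.17,0,-0.17,0,0,0,0],
  [-0.195,0,-0.195,0,0,0,0],
  [-0.195,0,-0.195,0,0,0,0],
])

```text
t: 47.18
ee_pos: [0.3771, 0.4429, 0.443]
ee_rot: [0.654, 0.654, -0.268, 0.271]
wrist_force: [-0.7, -0.2, -1.2]
finger_gap: 0.0202
finger_force: 58.7
```

Run:
```python
from h import *
P=PEG["d"]; g=[P[0],P[1],.33]; path(tcp(g,RPL(20)),RPL(20),12)
```

```text
total [-0.305  0.042  0.308] [0.    1.349 1.341] | 109 [ 0.92  0.38  1.23 -0.53  2.13  0.77]
[-0.025, 0.003, 0.026, 0.0, 0.112, 0.112]
[-0.051, 0.007, 0.051, 0.0, 0.225, 0.224]
[-0.076, 0.01, 0.077, 0.0, 0.337, 0.335]
[-0.102, 0.014, 0.103, 0.0, 0.45, 0.447]
[-0.127, 0.017, 0.128, 0.0, 0.562, 0.559]
[-0.153, 0.021, 0.154, 0.0, 0.675, 0.671]
[-0.178, 0.024, 0.18, 0.0, 0.787, 0.782]
[-0.204, 0.028, 0.205, 0.0, 0.899, 0.894]
[-0.229, 0.031, 0.231, 0.0, 1.012, 1.006]
[-0.254, 0.035, 0.257, 0.0, 1.124, 1.118]
[-0.28, 0.038, 0.282, 0.0, 1.237, 1.23]
[-0.305, 0.042, 0.308, 0.0, 1.349, 1.341]
```

For peg d, a 20° azimuth brings the tool too near the base, so I use 80° instead.

Run:
```python
from h import *
P=PEG["d"]; g=[P[0],P[1],.33]; path(tcp(g,RPL(80)),RPL(80),11); print(tcp(g,RPL(80)))
```

```text
total [-0.355  0.126  0.358] [0.003 1.563 0.195] | 90 [ 0.92  0.38  1.23 -0.53  2.13  0.77]
[-0.032, 0.011, 0.033, 0.0, 0.142, 0.018]
[-0.065, 0.023, 0.065, 0.001, 0.284, 0.035]
[-0.097, 0.034, 0.098, 0.001, 0.426, 0.053]
[-0.129, 0.046, 0.13, 0.001, 0.568, 0.071]
[-0.161, 0.057, 0.163, 0.001, 0.71, 0.089]
[-0.194, 0.068, 0.195, 0.002, 0.852, 0.106]
[-0.226, 0.08, 0.228, 0.002, 0.994, 0.124]
[-0.258, 0.091, 0.26, 0.002, 1.136, 0.142]
[-0.291, 0.103, 0.293, 0.002, 1.278, 0.159]
[-0.323, 0.114, 0.325, 0.003, 1.42, 0.177]
[-0.355, 0.126, 0.358, 0.003, 1.563, 0.195]
[ 0.50316789 -0.06123646  0.43960155]
```

Call:
move_arm([
  [-0.032,0.011,0.032,0,0.142,0.018,0],
  [-0.065,0.023,0.065,0,0.284,0.035,0],
  [-0.097,0.034,0.097,0,0.426,0.053,0],
  [-0.129,0.046,0.13,0,0.568,0.071,0],
  [-0.161,0.057,0.163,0,0.71,0.089,0],
  [-0.194,0.068,0.195,0,0.852,0.106,0],
  [-0.226,0.08,0.228,0,0.994,0.124,0],
  [-0.258,0.091,0.26,0,1.136,0.142,0],
  [-0.291,0.103,0.293,0,1.278,0.159,0],
  [-0.323,0.114,0.325,0,1.42,0.177,0],
  [-0.355,0.126,0.358,0.003,1.563,0.195,0],
  [-0.355,0.126,0.358,0.003,1.563,0.195,0],
])

```text
t: 48.68
ee_pos: [0.5036, -0.0649, 0.4342]
ee_rot: [0.711, 0.59, 0.29, -0.248]
wrist_force: [-1.1, -0.1, -1.6]
finger_gap: 0.0199
finger_force: 58.9
```

Call:
move_arm([
  [0,0,0,0,0,0,0],
  [0,0,0,0,0,0,0],
  [0,0,0,0,0,0,0],
])

```text
t: 49.05
ee_pos: [0.5034, -0.06, 0.4379]
ee_rot: [0.708, 0.595, 0.29, -0.245]
wrist_force: [-0.1, -0.1, -0.4]
finger_gap: 0.0201
finger_force: 58.9
```

Run:
```python
from h import *
P=PEG["d"]; path(tcp([P[0],P[1],.168],RPL(80)),RPL(80),1)
```

```text
total [-0.114  0.     0.113] [-0.003  0.007 -0.   ] | 0 [-0.48 -0.08  1.74  0.74  1.72 -0.28]
[-0.114, 0.0, 0.113, -0.003, 0.007, -0.0]
```

Call:
move_arm([
  [-0.02,0,0.02,0,0.007,0,0],
  [-0.05,0,0.05,0,0.007,0,0],
  [-0.08,0,0.08,0,0.007,0,0],
  [-0.1,0,0.1,0,0.007,0,0],
  [-0.11,0,0.11,0,0.007,0,0],
  [-0.114,0,0.113,0,0.007,0,0],
  [-0.117,0,0.116,0,0.007,0,0],
  [-0.117,0,0.116,0,0.007,0,0],
  [-0.117,0,0.116,0,0.007,0,0],
])

```text
t: 50.18
ee_pos: [0.503, -0.0631, 0.2735]
ee_rot: [0.708, 0.593, 0.293, -0.247]
wrist_force: [0.9, -0.3, -0.4]
finger_gap: 0.02
finger_force: 58.9
```

Run:
```python
from h import *
P=PEG["d"]; path(tcp([P[0],P[1],.159],RPL(80)),RPL(80),1); p,r,s=tool(); print(p+.155*r.as_matrix()[:,2],s["wrist_force"])
W=get_image("wrist"); T=get_image("side"); S=get_image("scene"); cv2.imwrite("pics/pd.png",np.hstack([cv2.resize(S["color"][200:360,150:350],(375,300)),cv2.resize(T["color"][110:310,160:420],(390,300))]))
```

```text
total [-0.002 -0.     0.005] [-0.002 -0.001 -0.002] | 0 [-0.49  0.09  1.89  0.74  1.49 -0.5 ]
[-0.002, -0.0, 0.005, -0.002, -0.001, -0.002]
[0.5217885  0.04499111 0.16403684] [ 0.94683867 -0.27546379 -0.43312302]
```

View pics/pd.png

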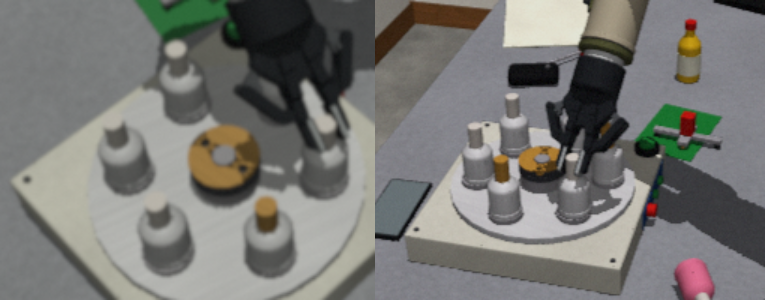

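The scene view shows the other three shells seated, with the fourth over peg d and nothing touching. I press it home and release.

Call:
move_arm([
  [-0.002,0,0.003,0,0,0,0],
  [-0.003,0,0.005,0,0,0,0],
  [-0.004,0,0.006,0,0,0,0],
  [-0.004,0,0.006,0,0,0,0],
])

```text
t: 50.82
ee_pos: [0.5039, -0.062, 0.2702]
ee_rot: [0.706, 0.594, 0.295, -0.247]
wrist_force: [-14.1, -7.7, 32.9]
finger_gap: 0.0203
finger_force: 62.3
```

Call:
move_arm([
  [0.002,0,-0.003,0,0,0,0],
  [0.003,0,-0.003,0,0,0,0.45],
  [0.003,0,-0.003,0,0,0,0.45],
  [0.003,0,-0.003,0,0,0,0.45],
  [0.003,0,-0.003,0,0,0,0.45],
  [0.015,0,-0.015,0,0,0,0.45],
  [0.04,0,-0.04,0,0,0,0.5],
  [0.08,0,-0.08,0,0,0,0.5],
  [0.115,0,-0.115,0,0,0,0.5],
  [0.115,0,-0.115,0,0,0,0.5],
])

```text
t: 52.08
ee_pos: [0.5042, -0.062, 0.4348]
ee_rot: [0.707, 0.595, 0.295, -0.243]
wrist_force: [-0.0, 0.5, -0.9]
finger_gap: 0.0429
finger_force: 0.0
```

Run:
```python
from h import *
S=get_image("scene"); T=get_image("side"); cv2.imwrite("pics/all.png",np.hstack([cv2.resize(S["color"][150:360,150:360],(400,400)),cv2.resize(T["color"][110:310,180:400],(400,400))]))
def tri(a,b):
    o1,d1=ray(S,*a); o2,d2=ray(T,*b); t=np.linalg.lstsq(np.c_[d1,-d2],o2-o1,rcond=None)[0]
    p,q=o1+d1*t[0],o2+d2*t[1]; return np.round((p+q)/2,4),round(np.linalg.norm(p-q),4)
def blobs(im,lo,hi,y0,y1,x0,x1):
    h=cv2.cvtColor(im["color"],cv2.COLOR_BGR2HSV); m=cv2.inRange(h,lo,hi); k=np.zeros_like(m);k[y0:y1,x0:x1]=m[y0:y1,x0:x1]
    n,_,st,c=cv2.connectedComponentsWithStats(k); return [(np.round(c[i],1).tolist(),int(st[i,4])) for i in range(1,n) if st[i,4]>25]
print(blobs(S,(45,100,50),(80,255,255),195,230,260,295)); print(blobs(T,(45,100,50),(80,255,255),195,220,325,355))
rel([.448,-.172,.30],0.3); print(tool()[0])
```

```text
[([266.8, 203.8], 182), ([276.4, 214.1], 93)]
[([344.0, 202.4], 178)]
shift [-0.1752 -0.0352  0.0081] rot [-0.4309 -0.7029  1.0366]
[ 0.50340054 -0.06180198  0.429527  ]
```

View pics/all.png

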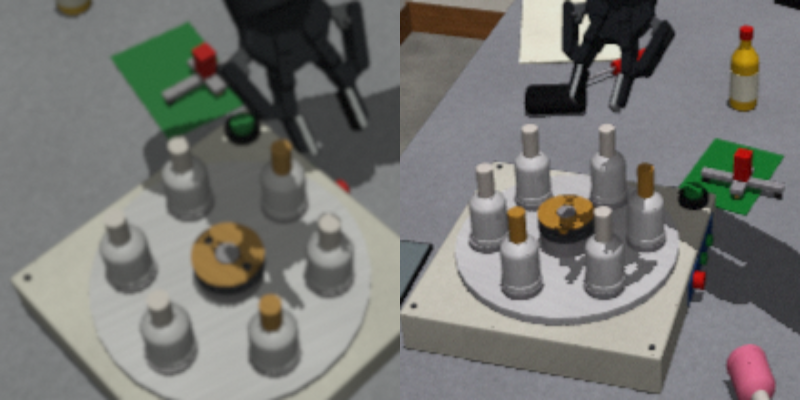

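All six shells are upright and seated. The spanner has been knocked aside: its post is at scene (257,181), where it was at (242,181). I measure it now and put it back before pressing the button.

Run:
```python
from h import *
S=get_image("scene"); T=get_image("side")
for im,b in ((S,(225,160,285,215)),(T,(370,180,410,225))):
    x0,y0,x1,y1=b; h=cv2.cvtColor(im["color"],cv2.COLOR_BGR2HSV)[y0:y1,x0:x1]
    m=cv2.inRange(h,(0,120,40),(8,255,255))|cv2.inRange(h,(172,120,40),(180,255,255)); M=cv2.moments(m,True); c=(M["m10"]/M["m00"]+x0,M["m01"]/M["m00"]+y0); print(c,M["m00"],onz(im,*c,.04))
path([.34,-.30,.36],R.from_euler("z",.0)*R.from_euler("x",np.pi),10)
```

```text
(257.35625, 181.475) 160.0 [ 0.40121976 -0.30134241  0.04      ]
(371.0217391304348, 191.65217391304347) 46.0 [ 0.393112   -0.29932099  0.04      ]
total [-0.234 -0.119 -0.138] [-0.551 -0.648  1.317] | 90 [-0.49 -0.07  1.76  0.75  1.71 -0.3 ]
[-0.023, -0.012, -0.014, -0.055, -0.065, 0.132]
[-0.047, -0.024, -0.028, -0.11, -0.13, 0.263]
[-0.07, -0.036, -0.041, -0.165, -0.195, 0.395]
[-0.094, -0.048, -0.055, -0.221, -0.259, 0.527]
[-0.117, -0.059, -0.069, -0.276, -0.324, 0.658]
[-0.14, -0.071, -0.083, -0.331, -0.389, 0.79]
[-0.164, -0.083, -0.097, -0.386, -0.454, 0.922]
[-0.187, -0.095, -0.111, -0.441, -0.519, 1.053]
[-0.21, -0.107, -0.124, -0.496, -0.584, 1.185]
[-0.234, -0.119, -0.138, -0.551, -0.648, 1.317]
```

Run:
```python
from h import *
path([.35,-.30,.41],R.from_euler("z",.0)*R.from_euler("x",np.pi),10)
```

```text
total [-0.197 -0.109 -0.172] [-0.551 -0.648  1.317] | 90 [-0.49 -0.07  1.76  0.75  1.71 -0.3 ]
[-0.02, -0.011, -0.017, -0.055, -0.065, 0.132]
[-0.039, -0.022, -0.034, -0.11, -0.13, 0.263]
[-0.059, -0.033, -0.052, -0.165, -0.195, 0.395]
[-0.079, -0.044, -0.069, -0.221, -0.259, 0.527]
[-0.099, -0.055, -0.086, -0.276, -0.324, 0.658]
[-0.118, -0.066, -0.103, -0.331, -0.389, 0.79]
[-0.138, -0.077, -0.121, -0.386, -0.454, 0.922]
[-0.158, -0.087, -0.138, -0.441, -0.519, 1.053]
[-0.177, -0.098, -0.155, -0.496, -0.584, 1.185]
[-0.197, -0.109, -0.172, -0.551, -0.648, 1.317]
```

Call:
move_arm([
  [-0.02,-0.011,-0.017,-0.055,-0.065,0.132,1],
  [-0.039,-0.022,-0.034,-0.11,-0.13,0.263,1],
  [-0.059,-0.033,-0.052,-0.165,-0.195,0.395,1],
  [-0.079,-0.044,-0.069,-0.221,-0.259,0.527,1],
  [-0.099,-0.055,-0.086,-0.276,-0.324,0.658,1],
  [-0.118,-0.066,-0.103,-0.331,-0.389,0.79,1],
  [-0.138,-0.077,-0.121,-0.386,-0.454,0.922,1],
  [-0.158,-0.087,-0.138,-0.441,-0.519,1.053,1],
  [-0.177,-0.098,-0.155,-0.496,-0.584,1.185,1],
  [-0.197,-0.109,-0.172,-0.551,-0.648,1.317,1],
  [-0.197,-0.109,-0.172,-0.551,-0.648,1.317,1],
  [-0.197,-0.109,-0.172,-0.551,-0.648,1.317,1],
])

```text
t: 53.78
ee_pos: [0.3508, -0.2993, 0.4096]
ee_rot: [1.0, 0.001, 0.001, -0.001]
wrist_force: [0.3, 0.3, 0.0]
finger_gap: 0.0854
finger_force: 0.0
```

Run:
```python
from h import *
W=get_image("wrist"); cv2.imwrite("pics/sp.png",W["color"]); h=cv2.cvtColor(W["color"],cv2.COLOR_BGR2HSV)
u0,v0=map(int,proj(W,[.40,-.30,.05],True)); print(u0,v0,tool()[0])
m=cv2.inRange(h,(0,110,40),(8,255,255))|cv2.inRange(h,(172,110,40),(180,255,255)); k=np.zeros_like(m); k[max(v0-60,0):v0+60,u0-60:u0+60]=m[max(v0-60,0):v0+60,u0-60:u0+60]
c=max(cv2.findContours(k,0,1)[0],key=cv2.contourArea); r=cv2.minAreaRect(c); b=cv2.boxPoints(r); print(r)
P=np.array([onz(W,*q,.059,True)[:2] for q in b]); d=np.diff(np.r_[P,P[:1]],axis=0); print("post",P.mean(0),np.degrees(np.arctan2(d[:,1],d[:,0])),np.linalg.norm(d,axis=1))
g=cv2.inRange(h,(45,100,40),(80,255,255)); print([ (np.round(cc[i]).tolist(),int(st[i,4])) for n,_,st,cc in [cv2.connectedComponentsWithStats(g)] for i in range(1,n) if st[i,4]>100])
```

```text
318 159 [ 0.35088431 -0.29927854  0.40987322]
((317.76202392578125, 159.53494262695312), (27.02747917175293, 27.291807174682617), 7.594643592834473)
post [ 0.40085866 -0.29931397] [ -7.65552516 -97.48167664 172.86310478  82.43654479] [0.02363043 0.02309801 0.02366402 0.02331213]
[([350.0, 132.0], 16031), ([166.0, 107.0], 701)]
```

View pics/sp.png

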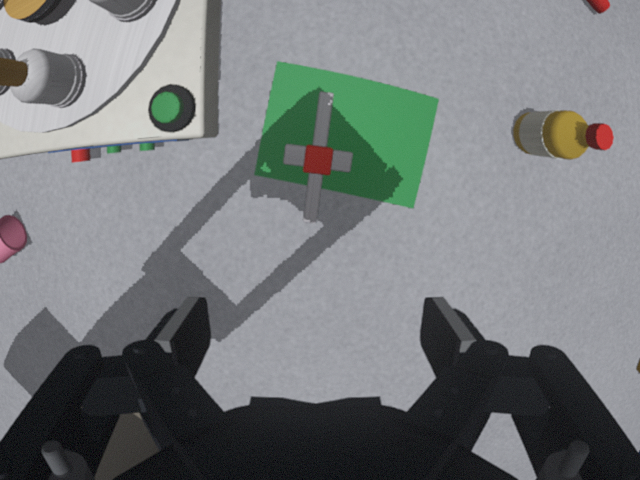

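The spanner stands upright off-centre, with its post at (318,160) and yaw about -7.5°. The pad corners are at (278,62), (438,99), (414,208) and (255,174), and the button top is at (166,107).

Run:
```python
from h import *
W=get_image("wrist")
print("pad",np.mean([onz(W,*q,0,True) for q in ((278,62),(438,99),(414,208),(255,174))],axis=0))
S=get_image("scene")
o1,d1=ray(S,276.4,214.1); o2,d2=ray(W,166,107,True); t=np.linalg.lstsq(np.c_[d1,-d2],o2-o1,rcond=None)[0]; print("btn",o1+d1*t[0],o2+d2*t[1])
for z in (.06,.065,.07,.075): print(z,onz(W,166,107,z,True)[:2],onz(S,276.4,214.1,z)[:2])
rel([.4009,-.2993,.2],-.131)
```

```text
pad [ 0.42426    -0.33047467  0.        ]
btn [ 0.45298533 -0.17093482  0.07426814] [ 0.45118143 -0.1699338   0.07449179]
0.06 [ 0.45274174 -0.16388422] [ 0.44609735 -0.18015965]
0.065 [ 0.4522034  -0.16597147] [ 0.44851111 -0.17692698]
0.07 [ 0.45166505 -0.16805871] [ 0.45092488 -0.17369431]
0.075 [ 0.45112671 -0.17014595] [ 0.45333864 -0.17046164]
shift [0.0496 0.0003 0.2105] rot [-0.0013 -0.0018  0.132 ]
```

Call:
move_arm([
  [0.03,0,0.03,0,0,0.07,1],
  [0.0496,0,0.08,0,0,0.132,1],
  [0.0496,0,0.13,0,0,0.132,1],
  [0.0496,0,0.17,0,0,0.132,1],
  [0.0496,0,0.2,0,0,0.132,1],
  [0.0496,0,0.209,0,0,0.132,1],
  [0.0496,0,0.209,0,0,0.132,1],
  [0.0496,0,0.209,0,0,0.132,0],
  [0.0496,0,0.209,0,0,0.132,0],
  [0.0496,0,0.209,0,0,0.132,0],
  [0.0496,0,0.209,0,0,0.132,0],
  [0.0496,0,0.209,0,0,0.132,0],
])

```text
t: 55.42
ee_pos: [0.4009, -0.3001, 0.2026]
ee_rot: [0.998, -0.066, 0.001, 0.0]
wrist_force: [-0.9, 0.2, 5.6]
finger_gap: 0.0231
finger_force: 58.9
```

Run:
```python
from h import *
rel([.4245,-.328,.201],-.131); print(tool()[2]["finger_gap"],tool()[0])
```

```text
shift [0.027  0.0246 0.0016] rot [ 0.0003 -0.0025 -0.0013]
0.023136708879406408 [ 0.40093501 -0.30005412  0.20256687]
```

Call:
move_arm([
  [0,0,-0.012,0,0,0,0],
  [0.01,0.01,-0.015,0,0,0,0],
  [0.02,0.02,-0.015,0,0,0,0],
  [0.027,0.025,-0.015,0,0,0,0],
  [0.027,0.025,-0.006,0,0,0,0],
  [0.027,0.025,0,0,0,0,0],
  [0.027,0.025,0.001,0,0,0,0],
  [0.027,0.025,0.001,0,0,0,0],
  [0.027,0.025,0.001,0,0,0,1],
  [0.027,0.025,0.001,0,0,0,1],
  [0.027,0.025,0.001,0,0,0,1],
  [0.027,0.025,0.001,0,0,0,1],
])

```text
t: 56.92
ee_pos: [0.4241, -0.328, 0.2006]
ee_rot: [0.998, -0.066, 0.001, -0.0]
wrist_force: [-1.1, 0.4, -0.6]
finger_gap: 0.0852
finger_force: 0.0
```

Call:
move_arm([
  [0,0,-0.01,0,0,0,1],
  [0,0,-0.05,0,0,0,1],
  [0,0,-0.1,0,0,0,1],
  [0,0,-0.15,0,0,0,1],
  [0,0,-0.16,0,0,0,1],
  [0,0,-0.16,0,0,0,0],
])

```text
t: 57.68
ee_pos: [0.424, -0.3283, 0.3619]
ee_rot: [0.998, -0.066, 0.002, 0.001]
wrist_force: [-0.2, -0.4, -0.5]
finger_gap: 0.0695
finger_force: 0.0
```

Run:
```python
from h import *
rel([.452,-.1705,.36],-.131);rel([.452,-.1705,.257],-.131)
S=get_image("scene"); T=get_image("side")
for im,b in ((S,(225,160,285,215)),(T,(345,175,410,225))):
    x0,y0,x1,y1=b; h=cv2.cvtColor(im["color"],cv2.COLOR_BGR2HSV)[y0:y1,x0:x1]
    m=cv2.inRange(h,(0,120,40),(8,255,255))|cv2.inRange(h,(172,120,40),(180,255,255)); M=cv2.moments(m,True); c=(M["m10"]/M["m00"]+x0,M["m01"]/M["m00"]+y0); print(c,M["m00"],onz(im,*c,.04))
```

```text
shift [ 0.0069 -0.1601  0.0018] rot [ 0.0009 -0.0035 -0.0013]
shift [ 0.0065 -0.1602  0.1048] rot [ 0.0009 -0.0035 -0.0013]
(242.85, 181.15) 160.0 [ 0.42552995 -0.32706551  0.04      ]
(361.60689655172416, 186.21379310344827) 145.0 [ 0.42342337 -0.3216585   0.04      ]
```

The spanner is centred again. Next is the button, with the fingers shut.

Call:
move_arm([
  [0,-0.04,0,0,0,0,0],
  [0.003,-0.09,0,0,0,0,0],
  [0.005,-0.14,0,0,0,0,0],
  [0.0065,-0.16,0.02,0,0,0,0],
  [0.0065,-0.16,0.06,0,0,0,0],
  [0.0065,-0.16,0.09,0,0,0,0],
  [0.0065,-0.16,0.1,0,0,0,0],
  [0.0065,-0.16,0.105,0,0,0,0],
  [0.0065,-0.16,0.108,0,0,0,0],
  [0.0065,-0.16,0.108,0,0,0,0],
])

```text
t: 59.02
ee_pos: [0.452, -0.1707, 0.2537]
ee_rot: [0.998, -0.066, 0.001, 0.0]
wrist_force: [0.1, -0.2, -0.1]
finger_gap: 0.0001
finger_force: 0.0
```

Call:
move_arm([
  [0,0,0.003,0,0,0,0],
  [0,0,0.006,0,0,0,0],
  [0,0,0.009,0,0,0,0],
  [0,0,0.011,0,0,0,0],
  [0,0,0.011,0,0,0,0],
])

```text
t: 59.65
ee_pos: [0.4523, -0.1707, 0.2442]
ee_rot: [0.998, -0.066, 0.002, 0.0]
wrist_force: [-7.1, 2.3, 21.2]
finger_gap: 0.0004
finger_force: 10.7
```

Call:
move_arm([
  [0,0,-0.002,0,0,0,0],
  [0,0,-0.003,0,0,0,0],
  [0,0,-0.003,0,0,0,0],
  [0,0,-0.003,0,0,0,0],
])

```text
t: 60.15
ee_pos: [0.452, -0.1706, 0.2452]
ee_rot: [0.998, -0.066, 0.001, 0.0]
wrist_force: [3.5, -1.2, 5.1]
finger_gap: 0.0002
finger_force: 2.2
```

Call:
move_arm([
  [0,0,-0.001,0,0,0,0],
  [0,0,-0.002,0,0,0,0],
  [0,0,-0.002,0,0,0,0],
])

```text
t: 60.52
ee_pos: [0.4516, -0.1703, 0.2469]
ee_rot: [0.998, -0.066, 0.001, -0.0]
wrist_force: [3.1, -1.5, 3.3]
finger_gap: -0.0001
finger_force: 1.7
```

Call:
move_arm([
  [0,0,-0.001,0,0,0,0],
  [0,0,-0.002,0,0,0,0],
  [0,0,-0.002,0,0,0,0],
])

```text
t: 60.9
ee_pos: [0.4515, -0.1703, 0.2487]
ee_rot: [0.998, -0.066, 0.001, -0.0]
wrist_force: [1.8, 0.7, 1.6]
finger_gap: -0.0002
finger_force: 1.2
```

The force falls by about 1 N per mm as I back off, so this was the button's spring and it was fully pressed. I retreat and check the spanner numerically.

Call:
move_arm([
  [0,0,-0.02,0,0,0,0],
  [0,0,-0.07,0,0,0,0],
  [0,0,-0.13,0,0,0,0],
  [-0.02,0,-0.18,0,0,0,0],
  [-0.04,0,-0.2,0,0,0,0],
  [-0.04,0,-0.2,0,0,0,0],
  [-0.04,0,-0.2,0,0,0,0],
  [-0.04,0,-0.2,0,0,0,0],
])

```text
t: 61.9
ee_pos: [0.4118, -0.165, 0.4468]
ee_rot: [0.998, -0.066, -0.001, -0.001]
wrist_force: [0.6, -0.2, 0.1]
finger_gap: 0.0
finger_force: 0.0
```

Run:
```python
from h import *
S=get_image("scene"); T=get_image("side")
for im,b in ((S,(225,160,285,215)),(T,(345,175,410,225))):
    x0,y0,x1,y1=b; h=cv2.cvtColor(im["color"],cv2.COLOR_BGR2HSV)[y0:y1,x0:x1]
    m=cv2.inRange(h,(0,120,40),(8,255,255))|cv2.inRange(h,(172,120,40),(180,255,255)); M=cv2.moments(m,True); c=(M["m10"]/M["m00"]+x0,M["m01"]/M["m00"]+y0); print(c,M["m00"],onz(im,*c,.04))
# white neck tops vs expected projection
for k,P in PEG.items():
    u,v=proj(S,[*P,.165]); u,v=int(u),int(v); print(k,(u,v),S["color"][v,u].tolist())
print(readout.state()["wrist_force"])
```

```text
(242.75, 180.58125) 160.0 [ 0.42450599 -0.32866832  0.04      ]
(361.7916666666667, 186.00694444444446) 144.0 [ 0.42311361 -0.32286686  0.04      ]
c (233, 309) [163, 174, 178]
d (323, 268) [164, 173, 177]
a (244, 227) [164, 174, 177]
b (211, 266) [163, 174, 177]
[-0.01088303 -0.0568421  -0.7374948 ]
```

```bash
python3 -c "
from h import *
print(job_done())"
```

```text
the job is handed in; nothing more can be done
None
```

The job is done and handed in, though no verdict came back: the ring is turned to its stop, all four white-necked shells are seated on pegs, and the start button was pressed last; the spanner was knocked aside mid-run, so I put it back on the pad's centre before pressing.

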